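# Weigh out bolts on the spring scale

### The job

Weigh out bolts for the repair kit: take hex bolts from the rack one at a time and hang each, head up and fully down, in a hole of the spring scale's pan, until the pan comes to rest with its pointer inside the marked band; leave the other bolts in the rack. Lower them gently: do not let a bolt drop or jolt the pan, never push the pan down to its overload line, and do not disturb the other things on the bench.

Things in the scene. Friction and masses are not known exactly. Their poses are not given: they have to be found in the camera images.
- scale: Spring scale, fixed: grey base 150 (x) x 250 (y) x 32 mm high, origin under its centre. A column at y = +105 mm (30 x 24 mm, top 168 mm above the bench) guides a steel pan plate 76 x 168 x 12 mm with three holes in a row along y. Column and pan stand on the base with play: up to 4 mm off in x and in y (not turned), new each time and not reported; find the holes by feel or camera.
- hole_a (a point): Nominal centre of the pan hole farthest from the column, 160 mm above the bench (pan's upper face when pan = 0). Fixed to the base: follows neither the pan's play nor its sinking. Holes are 23 mm wide (bolt shank 20 mm), right through the plate, 1 mm chamfer. The real hole is up to 4 mm off in each horizontal direction, equally for all three holes.
- hole_b (a point): Nominal centre of the middle pan hole, 52 mm from hole_a; otherwise as hole_a.
- hole_c (a point): Nominal centre of the pan hole nearest the column, 52 mm from hole_b and 71 mm from the column's axis; otherwise as hole_a.
- pan (a joint): How far the pan has sunk (m; grows downwards, hard stop 0.056). Its upper face is 0.160 minus this above the bench. Spring 235 N/m; a bolt sinks it about 10 mm; empty it stands at 0.004 to 0.016. Its pointer runs along a white strip on the column: marked grey band (between two black lines) 0.030 to 0.0415; thick black overload line from 0.050. Two or three bolts are needed.
- rack: Grey plastic rack block, fixed to the bench, 70 (x) x 215 (y) x 60 mm high, origin at the centre of its underside; four holes 23 mm wide in a row along its y axis at -78, -26, 26 and 78 mm, each holding one bolt, head up, the head resting on the block's upper face 60 mm above the bench.
- wipes: White canister with a green lid, 80 mm wide, 150 mm high; bystander, origin at its underside.
- battery: Black battery block 65 x 90 x 87 mm; bystander, origin at its underside.
- tape: Black tape roll lying flat, 90 mm wide, 24 mm high; bystander, origin at its underside.
- bolt1_mid (a point): Steel hex bolt, one of four alike (0.24 kg), head up in the rack: shank 20 mm wide, 45 mm long; hex head 30 mm across flats, 18 mm high. Point on its axis half-way up: head underside 13.5 mm and head top 31.5 mm above it, shank end 31.5 mm below. z runs up through the head; the fingers close along x, square to a pair of flats (or at 60 degrees to it).
- bolt2_mid (a point): Steel hex bolt, one of four alike (0.24 kg), head up in the rack: shank 20 mm wide, 45 mm long; hex head 30 mm across flats, 18 mm high. Point on its axis half-way up: head underside 13.5 mm and head top 31.5 mm above it, shank end 31.5 mm below. z runs up through the head; the fingers close along x, square to a pair of flats (or at 60 degrees to it).
- bolt3_mid (a point): Steel hex bolt, one of four alike (0.24 kg), head up in the rack: shank 20 mm wide, 45 mm long; hex head 30 mm across flats, 18 mm high. Point on its axis half-way up: head underside 13.5 mm and head top 31.5 mm above it, shank end 31.5 mm below. z runs up through the head; the fingers close along x, square to a pair of flats (or at 60 degrees to it).
- bolt4_mid (a point): Steel hex bolt, one of four alike (0.24 kg), head up in the rack: shank 20 mm wide, 45 mm long; hex head 30 mm across flats, 18 mm high. Point on its axis half-way up: head underside 13.5 mm and head top 31.5 mm above it, shank end 31.5 mm below. z runs up through the head; the fingers close along x, square to a pair of flats (or at 60 degrees to it).
Mind the look-alikes: they are no part of the job. Leave any turquoise look-alike of the part that bears bolt1_mid alone. Leave any red look-alike of the rack alone.

How it is judged:
On the way, in this order (a step that is already met when the one before it is completed fails the run):
1. a first bolt hangs in a hole of the pan, let go, with the pan still above the band ((((x of bolt1_mid in the frame of scale between -0.012 and 0.012 m and y of bolt1_mid in the frame of scale between -0.085 and 0.049 m and height (world z) of bolt1_mid between 0.115 and 0.14 m and angle between bolt1_mid's own z axis and vertical below 0.1 rad) and contact force between the fingers and bolt1 below 0.1 N) or ((x of bolt2_mid in the frame of scale between -0.012 and 0.012 m and y of bolt2_mid in the frame of scale between -0.085 and 0.049 m and height (world z) of bolt2_mid between 0.115 and 0.14 m and angle between bolt2_mid's own z axis and vertical below 0.1 rad) and contact force between the fingers and bolt2 below 0.1 N) or ((x of bolt3_mid in the frame of scale between -0.012 and 0.012 m and y of bolt3_mid in the frame of scale between -0.085 and 0.049 m and height (world z) of bolt3_mid between 0.115 and 0.14 m and angle between bolt3_mid's own z axis and vertical below 0.1 rad) and contact force between the fingers and bolt3 below 0.1 N) or ((x of bolt4_mid in the frame of scale between -0.012 and 0.012 m and y of bolt4_mid in the frame of scale between -0.085 and 0.049 m and height (world z) of bolt4_mid between 0.115 and 0.14 m and angle between bolt4_mid's own z axis and vertical below 0.1 rad) and contact force between the fingers and bolt4 below 0.1 N)) and value of joint pan below 0.03 m), for 0.2 s.
2. the pan rests in the marked band (value of joint pan between 0.0295 and 0.042 m and velocity of joint pan between -0.01 and 0.01 m/s and contact force between the fingers and bolt1 below 0.1 N and contact force between the fingers and bolt2 below 0.1 N and contact force between the fingers and bolt3 below 0.1 N and contact force between the fingers and bolt4 below 0.1 N), for 0.3 s.
At the end, for the whole second after the job is handed in: The pan is at rest with its pointer in the marked band (sunk 29.5 to 42 mm); every bolt, released, either hangs upright (within 0.1 rad) and fully down in a hole of the pan or stands in the rack (all of step 2 and ((x of bolt1_mid in the frame of scale between -0.012 and 0.012 m and y of bolt1_mid in the frame of scale between -0.085 and 0.049 m and height (world z) of bolt1_mid between 0.098 and 0.1215 m and angle between bolt1_mid's own z axis and vertical below 0.1 rad) or (x of bolt1_mid in the frame of rack between -0.012 and 0.012 m and y of bolt1_mid in the frame of rack between -0.095 and 0.095 m and height (world z) of bolt1_mid between 0.038 and 0.055 m and angle between bolt1_mid's own z axis and vertical below 0.15 rad)) and ((x of bolt2_mid in the frame of scale between -0.012 and 0.012 m and y of bolt2_mid in the frame of scale between -0.085 and 0.049 m and height (world z) of bolt2_mid between 0.098 and 0.1215 m and angle between bolt2_mid's own z axis and vertical below 0.1 rad) or (x of bolt2_mid in the frame of rack between -0.012 and 0.012 m and y of bolt2_mid in the frame of rack between -0.095 and 0.095 m and height (world z) of bolt2_mid between 0.038 and 0.055 m and angle between bolt2_mid's own z axis and vertical below 0.15 rad)) and ((x of bolt3_mid in the frame of scale between -0.012 and 0.012 m and y of bolt3_mid in the frame of scale between -0.085 and 0.049 m and height (world z) of bolt3_mid between 0.098 and 0.1215 m and angle between bolt3_mid's own z axis and vertical below 0.1 rad) or (x of bolt3_mid in the frame of rack between -0.012 and 0.012 m and y of bolt3_mid in the frame of rack between -0.095 and 0.095 m and height (world z) of bolt3_mid between 0.038 and 0.055 m and angle between bolt3_mid's own z axis and vertical below 0.15 rad)) and ((x of bolt4_mid in the frame of scale between -0.012 and 0.012 m and y of bolt4_mid in the frame of scale between -0.085 and 0.049 m and height (world z) of bolt4_mid between 0.098 and 0.1215 m and angle between bolt4_mid's own z axis and vertical below 0.1 rad) or (x of bolt4_mid in the frame of rack between -0.012 and 0.012 m and y of bolt4_mid in the frame of rack between -0.095 and 0.095 m and height (world z) of bolt4_mid between 0.038 and 0.055 m and angle between bolt4_mid's own z axis and vertical below 0.15 rad))); the robot touches nothing.
It fails at once if the pan reaches the overload line (sunk more than 50 mm) (value of joint pan above 0.05 m).
It fails at once if the pan is jolted down (faster than 0.3 m/s) (velocity of joint pan above 0.3 m/s).
It fails at once if the canister is moved more than 20 mm (distance of wipes from where it was at the start of the episode above 0.02 m).
It fails at once if the battery is moved more than 20 mm (distance of battery from where it was at the start of the episode above 0.02 m).
It fails at once if the tape roll is moved more than 20 mm (distance of tape from where it was at the start of the episode above 0.02 m).
It also fails if it takes over 72 s, if anything falls off the work surface, if the arm or the gripper's body presses on something with over 40 N, if the wrist force passes 120 N, or if a joint passes its speed limit or range.

### The arm

A 7-joint arm with a two-finger parallel gripper is mounted at the origin on the work surface. World frame = base frame: x ahead of the robot, y to its left, z up, the work surface at z = 0. Lengths are in m, angles in rad, forces in N, time in s.
With the tool pointing down it reaches from about 0.4 to 0.85 m from the base axis. Payload 4.5 kg.
Tool frame: the origin (TCP) lies on the centre line of the jaws, within the pads' length; the fingertips stand 25 mm ahead of it and the grasp point (between the pads) lies 6 mm ahead of it; z points along the fingers, y is the direction in which the jaws open and shut (so a half turn about z gives the same grasp; the last joint's range is limited). The gripper opens to 88 mm and grips with 3 to 60 N. Pads are 18 mm wide; open, the fingers measure 123 mm over their backs; the gripper's body (75 mm by 187 mm) begins 45 mm behind the grasp point.
Start: joints at [-1.199, 0.689, -0.195, 1.565, 0.157, 0.902, -0.215], TCP at [0.207, 0.59, 0.264] pointing down, gripper open.
Joint ranges: [-3.01, 3.01], [-0.46, 2.08], [-1.47, 1.51], [0.13, 2.56], [-1, 4.14], [0.04, 2.09], [-2.66, 2.66]. Speed limits (rad/s): [2.57, 2.57, 3.14, 3.14, 3.14, 3.14, 3.14].

### API

Orientations are given as a unit quaternion [x, y, z, w].
In Python, from plant import r, eyes gives the robot as it stands.
- The arm moves only by the tool servo_tool, never from a script. Its argument "deltas" is a list of rows, each an object of numbers: "dx", "dy", "dz": the shift along the tool's x, y, z in units of 60 mm (1.0 is 60 mm); "ax", "ay", "az": the turn, a rotation vector about the tool's x, y, z in units of 6 degrees (1.0 is 6 degrees); "hand": the finger opening in mm, from 0 to 88.1. A call has 1 to 10 rows; each row is the pose to reach, as a shift and turn from the pose commanded when the call began, along the tool's axes at that moment; what a row does not reach only later rows make up. A row lasts 1/8 s, in which the tool goes at most 62.5 mm and 10.7 degrees, less where a joint would pass 70% of its speed; a pose out of reach is approached as far as the arm can. A call with a gripper value outside its range is refused whole. The fingers move at their own pace and stop on an object; "newtons" is the grip in N (left out, the last holds). Time passes only in rows, so rows that repeat a pose let the fingers close. It gives the time, the measured TCP pose, the force and the opening at its end, in the units of the state.
- r.get_state(): the state, without advancing time (a new reading comes with each control period).
- eyes.snapshot(name): name is "scene" or "top"; returns (picture, depth): 420x560x3 uint8, red, green, blue; 420x560 float32, m along the optical axis (not along the pixel's ray), 0 where there is no reading.
- eyes.camera_model(name): a dict with "fx", "fy", "cx", "cy" (pixels), "pose" (4x4, takes a point from camera to world coordinates). Camera axes: x right, y up, looking along -z (the intrinsics and any distortion apply to the point x, -y, -z); pixel columns grow to the right and rows downward; lengths in m; the calibration is good to about 2 mm. A picture is of the moment at which its call begins. camera_model takes no time and is no camera call.
- r.finish_job(): hands the job in, once; it reports no verdict.
The state is a dict: "clock": time; "q": joint angles; "qd": joint speeds; "joint_torque": joint torques, N m; "tool_pos": TCP position; "eef_rot": TCP orientation; "contact_force": force on the tool from outside, world axes, zero at the start; "moment": the same for the moment, N m; "opening": opening from 0.0 (shut) to 1.0 (fully open).
Only numpy, scipy, OpenCV 4.12 (cv2) and the standard library are available. Lean on these libraries where they do the work, as an engineer would, in place of code of your own. Each camera call takes 0.05 s, during which the arm holds its last target.

## Working session

There is one attempt and no reset: what is moved stays moved. The work goes in short steps, Python scripts to look and compute and a tool call to move; the robot and the scene stay as the last step left them, time stands still between calls to the robot, and variables do not carry over. Pictures are saved under pics/ and viewed, and the job is handed in when it is done.

Besides the shell and the picture viewer there is one more tool, called after "Emit:" by a JSON object that holds its "name" and its "arguments", one argument or row to a line. servo_tool: Moves the arm, as the interface text tells. Its arguments: {"type":"object","properties":{"deltas":{"type":"array","items":{"type":"object","properties":{"dx":{"type":"number"},"dy":{"type":"number"},"dz":{"type":"number"},"ax":{"type":"number"},"ay":{"type":"number"},"az":{"type":"number"},"hand":{"type":"number"}}}},"newtons":{"type":"number"}},"required":["deltas"]}

```bash
mkdir -p pics; ls
python3 - <<'E'
from plant import r, eyes
import cv2, numpy as np
for n in ["scene","top"]:
    p,d=eyes.snapshot(n); cv2.imwrite(f"pics/{n}0.png",p[:,:,::-1]); np.save(f"pics/{n}0_d.npy",d); 
    print(n,eyes.camera_model(n))
print(r.get_state())
E
```

```text
pics
scene {'fx': 526.1254250249376, 'fy': 526.1254250249376, 'cx': 278.12159666121227, 'cy': 209.47603007522812, 'pose': array([[-1.13031083e-02, -7.50032040e-01,  6.61304906e-01,
         1.17738583e+00],
       [ 9.99871166e-01, -9.39818111e-04,  1.60240130e-02,
         2.21270110e-02],
       [-1.13970168e-02,  6.61400829e-01,  7.49946033e-01,
         8.25791465e-01],
       [ 0.00000000e+00,  0.00000000e+00,  0.00000000e+00,
         1.00000000e+00]])}
top {'fx': 413.760732609744, 'fy': 413.760732609744, 'cx': 279.57306681890134, 'cy': 215.50503946786878, 'pose': array([[ 0.01494145,  0.99633159, -0.08426222,  0.49710777],
       [-0.99938198,  0.01756245,  0.03045033,  0.01081073],
       [ 0.03181848,  0.08375517,  0.99597824,  0.82829503],
       [ 0.        ,  0.        ,  0.        ,  1.        ]])}
{'clock': 0.1, 'q': array([-1.1991954 ,  0.6898798 , -0.19453336,  1.56626362,  0.15731231,
        0.9024866 , -0.21511305]), 'qd': array([ 0.00075168, -0.00036743, -0.00083346, -0.00295458, -0.00086769,
        0.00066792,  0.00157778]), 'joint_torque': array([-3.28386923e-03, -5.28503609e+01, -1.27161250e+00, -1.53838867e+01,
       -5.26147429e-02,  2.02997646e-03,  3.36422397e-05]), 'tool_pos': array([0.20699039, 0.58916208, 0.26299693]), 'eef_rot': array([ 1.68057075e-01,  9.85776924e-01, -8.18517599e-04, -7.73435740e-05]), 'contact_force': array([ 0.09423019,  0.08925102, -0.55941108]), 'moment': array([ 0.01461996,  0.03073924, -0.02378332]), 'opening': 0.9928592730095563}
```

View pics/scene0.png

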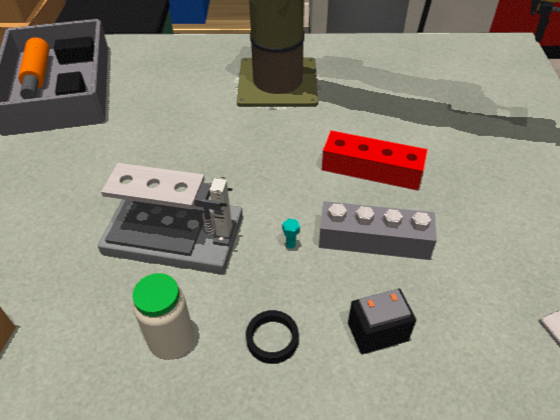

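View pics/top0.png

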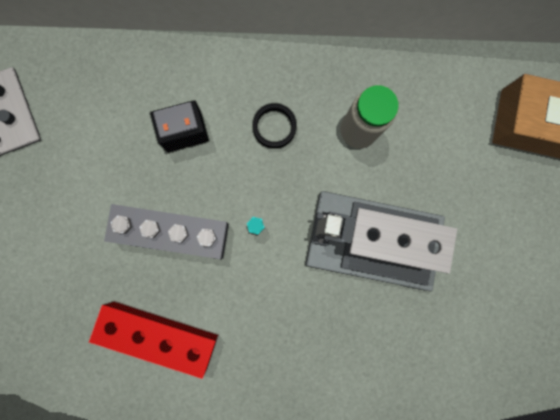

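Candidates: a steel bolt is wanted, and the four in the grey rack are at top px (120,225), (149,229), (178,233), (206,238). The turquoise bolt at (256,226) and the red rack at (153,340) are look-alikes, so I leave them alone. The scale pan is at (403,240).

```bash
cat > h.py <<'E'
import numpy as np, cv2
from scipy.spatial.transform import Rotation as R
from plant import r, eyes
def world(n,d):
    m=eyes.camera_model(n); v,u=np.mgrid[0:d.shape[0],0:d.shape[1]]
    x=(u-m['cx'])/m['fx']*d; y=(v-m['cy'])/m['fy']*d
    P=np.stack([x,-y,-d],-1)
    return P@m['pose'][:3,:3].T+m['pose'][:3,3]
def onplane(n,u,v,z):
    m=eyes.camera_model(n); u=np.asarray(u,float);v=np.asarray(v,float)
    c=np.stack([(u-m['cx'])/m['fx'],-(v-m['cy'])/m['fy'],-np.ones_like(u)],-1)@m['pose'][:3,:3].T
    o=m['pose'][:3,3]; return o+c*((z-o[2])/c[...,2])[...,None]
def proj(n,p):
    m=eyes.camera_model(n); c=(np.asarray(p)-m['pose'][:3,3])@m['pose'][:3,:3]
    return np.stack([m['cx']+m['fx']*c[...,0]/-c[...,2], m['cy']-m['fy']*c[...,1]/-c[...,2]],-1)
def crop(img,x0,y0,x1,y1,s,f):
    cv2.imwrite(f,cv2.resize(img[y0:y1,x0:x1][:,:,::-1],None,fx=s,fy=s,interpolation=cv2.INTER_CUBIC))
E
python3 - <<'E'
from h import *
for n in ["top","scene"]:
    d=np.load(f"pics/{n}0_d.npy"); W=world(n,d); np.save(f"pics/{n}W.npy",W)
    im=cv2.imread(f"pics/{n}0.png")[:,:,::-1]
    print(n,"table z",np.median(W[150:200,60:100,2] if n=="top" else W[360:400,200:240,2]))
    if n=="top":
        crop(im,95,195,265,270,4.6,"pics/rk.png"); crop(im,295,180,465,295,4.6,"pics/sc.png")
        boxes=dict(rack=(100,200,232,262),pan=(340,200,465,280))
    else:
        crop(im,310,190,450,265,5,"pics/rk_s.png"); crop(im,95,155,250,275,5,"pics/sc_s.png")
        boxes=dict(rack=(315,195,440,260),pan=(95,160,212,208))
    for k,(x0,y0,x1,y1) in boxes.items():
        w=W[y0:y1,x0:x1].reshape(-1,3)
        if k=="rack":
            t=w[(w[:,2]>.054)&(w[:,2]<.066)]; b=w[(w[:,2]>.072)&(w[:,2]<.085)]
            print("rack z",np.median(t[:,2]),"head z",np.median(b[:,2]), len(t),len(b))
            rect=cv2.minAreaRect(np.float32(np.vstack([t,b])[:,:2])); print("rackrect",rect)
            _,lab,cen=cv2.kmeans(np.float32(b[:,:2]),4,None,(3,50,1e-5),5,cv2.KMEANS_PP_CENTERS); print(cen[np.argsort(cen[:,1])],np.bincount(lab[:,0]))
        else:
            t=w[(w[:,2]>.13)&(w[:,2]<.162)]; print("pan z",np.percentile(t[:,2],[5,50,95]),len(t)); print(cv2.minAreaRect(np.float32(t[:,:2])), cv2.boxPoints(cv2.minAreaRect(np.float32(t[:,:2]))))
E
```

```text
top table z 3.322851090337142e-06
rack z 0.05994966406091318 head z 0.07847924462485573 3395 1022
rackrect ((0.5298058390617371, 0.19815444946289062), (0.21600064635276794, 0.07002315670251846), 82.18132781982422)
[[0.5190141  0.12017956]
 [0.525985   0.17148845]
 [0.5331093  0.22276337]
 [0.5401715  0.27420524]] [259 248 264 251]
pan z [0.14402558 0.14842384 0.15041483] 4654
((0.5195761919021606, -0.20332816243171692), (0.1963350921869278, 0.07652045041322708), 79.42145538330078) [[ 0.46394432 -0.29280335]
 [ 0.5391642  -0.3068512 ]
 [ 0.57520807 -0.11385298]
 [ 0.4999882  -0.09980512]]
scene table z 0.0006602219020945821
rack z 0.06050291217874032 head z 0.07869040371406966 2452 852
rackrect ((0.5293910503387451, 0.19603180885314941), (0.2152782678604126, 0.07569874823093414), 82.27783966064453)
[[0.5213975  0.11826009]
 [0.5283638  0.16963218]
 [0.53493446 0.22079568]
 [0.5418124  0.2723705 ]] [210 216 211 215]
pan z [0.13954748 0.14898248 0.15134673] 3461
((0.5196678042411804, -0.20364370942115784), (0.19961699843406677, 0.08088743686676025), 79.23049926757812) [[ 0.46128637 -0.29413703]
 [ 0.54074913 -0.30925152]
 [ 0.57804924 -0.11315039]
 [ 0.49858648 -0.0980359 ]]
```

View pics/rk.png

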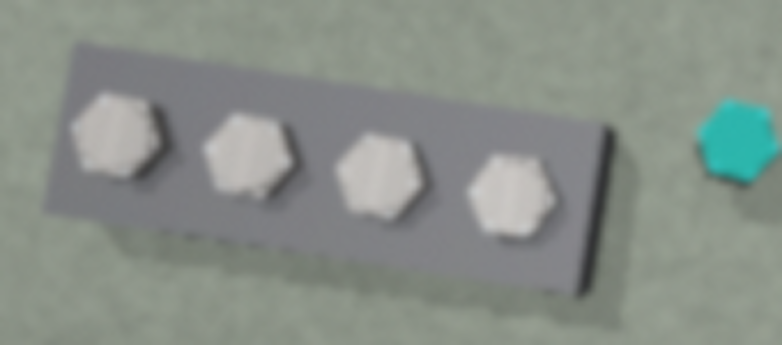

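View pics/sc.png

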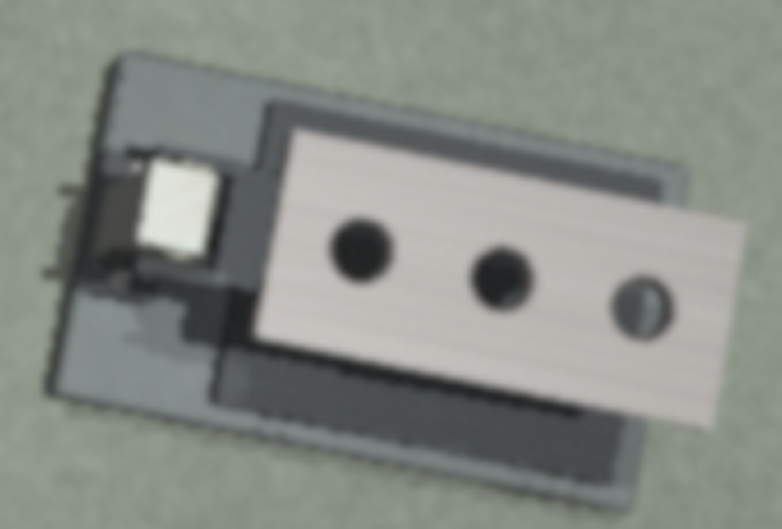

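View pics/sc_s.png

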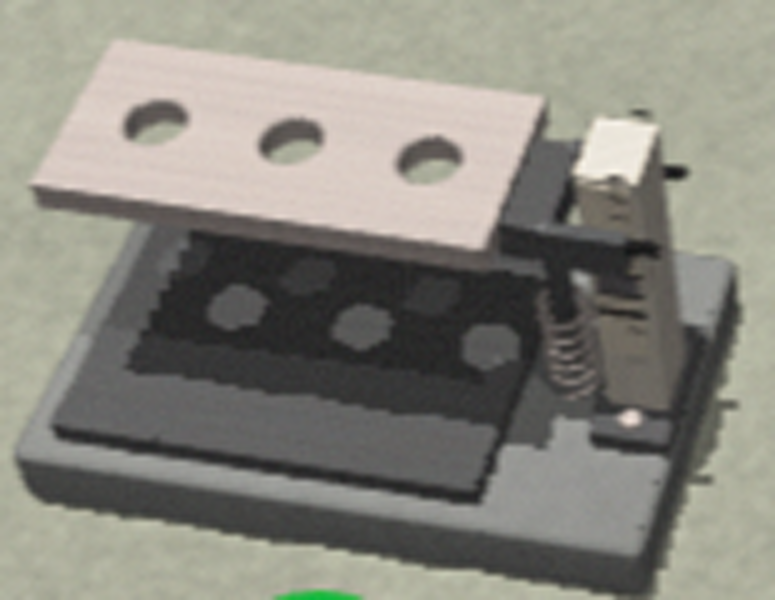

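View pics/rk_s.png

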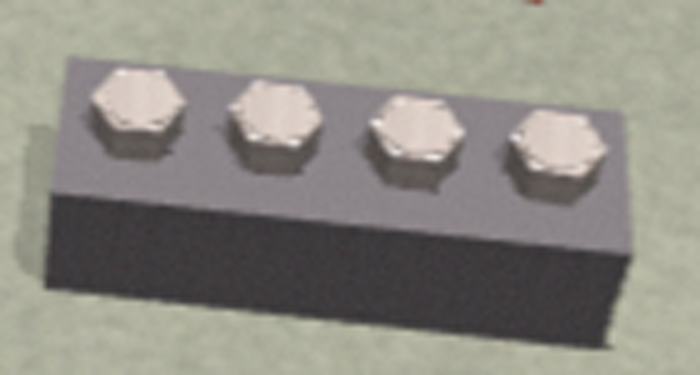

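Top view: four steel bolts in the grey rack, the turquoise one off to the right, and three open pan holes at about (373.5,234), (404,240), (435,247). Next come the hex yaws and the hole centres.

```bash
cat >> h.py <<'E'
def hexfit(n,im,c0,z=0.078):
    # rectify around c0 on plane z, 0.25mm/px, render & fit hexagon
    g=np.arange(-26,26.01,.25)*1e-3; X,Y=np.meshgrid(c0[0]+g,c0[1]+g,indexing='ij')
    uv=proj(n,np.stack([X,Y,np.full_like(X,z)],-1)).astype(np.float32)
    gray=im.astype(np.float32).min(-1)
    S=cv2.GaussianBlur(cv2.remap(gray,uv[...,0],uv[...,1],cv2.INTER_CUBIC),(0,0),2)
    from scipy.optimize import minimize
    def cost(p):
        dx=X-p[0];dy=Y-p[1]; dd=np.max([dx*np.cos(p[2]+k*np.pi/3)+dy*np.sin(p[2]+k*np.pi/3) for k in range(6)],0)*1e3-15
        m=1/(1+np.exp(dd/.6)); w=(dd<5)
        return -np.corrcoef(m[w],S[w])[0,1]
    best=min((minimize(cost,[c0[0],c0[1],a],method='Nelder-Mead',options=dict(initial_simplex=[[c0[0],c0[1],a],[c0[0]+.002,c0[1],a],[c0[0],c0[1]+.002,a],[c0[0],c0[1],a+.15]],xatol=1e-5)) for a in (-.4,0,.4)),key=lambda q:q.fun)
    return best.x,best.fun
def circfit(n,im,c0,z,rad=.0115,dark=True):
    g=np.arange(-19,19.01,.25)*1e-3; X,Y=np.meshgrid(c0[0]+g,c0[1]+g,indexing='ij')
    uv=proj(n,np.stack([X,Y,np.full_like(X,z)],-1)).astype(np.float32)
    S=cv2.remap(im.astype(np.float32).min(-1),uv[...,0],uv[...,1],cv2.INTER_CUBIC)
    from scipy.optimize import minimize
    def cost(p):
        dd=(np.hypot(X-p[0],Y-p[1])-rad)*1e3; w=(np.abs(dd)<4); m=1/(1+np.exp(-dd/.6))
        return -np.corrcoef(m[w],S[w])[0,1]
    q=minimize(cost,c0[:2],method='Nelder-Mead',options=dict(initial_simplex=[c0[:2],[c0[0]+.003,c0[1]],[c0[0],c0[1]+.003]],xatol=1e-5))
    return q.x,q.fun
E
python3 - <<'E'
from h import *
C={"top":[[0.519,0.120],[.526,.1715],[.5331,.2228],[.5402,.2742]]}
C["scene"]=[[.5197,.1185],[.5265,.1697],[.533,.221],[.540,.2725]]
H={"top":[(373.5,234.3),(404.1,240.4),(434.8,246.7)],"scene":[(95+430/5,155+160/5),(95+292/5,155+142/5),(95+156/5,155+122/5)]}
for n in C:
    im=cv2.imread(f"pics/{n}0.png")[:,:,::-1]
    for c in C[n]:
        p,f=hexfit(n,im,c); print(n,"bolt",np.round(p[:2],4),"flat normal deg",round((np.degrees(p[2])+30)%60-30,1),round(f,3))
    for h in H[n]:
        c=onplane(n,*h,.150); p,f=circfit(n,im,c,.150); print(n,"hole",np.round(c[:2],4),np.round(p,4),round(f,3))
E
```

```text
top bolt [0.5196 0.1216] flat normal deg -4.5 -0.967
top bolt [0.5267 0.1731] flat normal deg -11.2 -0.957
top bolt [0.5341 0.2247] flat normal deg -9.8 -0.941
top bolt [0.541  0.2766] flat normal deg -10.9 -0.921
top hole [ 0.5261 -0.1656] [ 0.5265 -0.1649] -0.983
top hole [ 0.5168 -0.2165] [ 0.5171 -0.2157] -0.981
top hole [ 0.5072 -0.2677] [ 0.5074 -0.267 ] -0.986
scene bolt [0.5169 0.1181] flat normal deg -4.4 -0.908
scene bolt [0.5239 0.1697] flat normal deg -10.8 -0.903
scene bolt [0.5312 0.2215] flat normal deg -9.5 -0.902
scene bolt [0.5383 0.2732] flat normal deg -10.8 -0.902
scene hole [ 0.5282 -0.1663] [ 0.5267 -0.1678] -0.891
scene hole [ 0.5192 -0.2173] [ 0.5171 -0.2189] -0.887
scene hole [ 0.5092 -0.2685] [ 0.5077 -0.2701] -0.885
```

```bash
cat >> h.py <<'E'
def plan(p,theta_deg):
    "delta from the measured pose to TCP p, jaw axis (tool y) at theta in world; tool z straight down"
    s=r.get_state(); R0=R.from_quat(s['eef_rot']); t=np.radians(theta_deg)
    Rt=R.from_matrix(np.array([[-np.sin(t),np.cos(t),0],[np.cos(t),np.sin(t),0],[0,0,-1.]]))
    Rt=Rt if (R0.inv()*Rt).magnitude()<np.pi/2+.3 else Rt
    d=R0.inv().apply(np.asarray(p)-s['tool_pos'])/.06; a=np.degrees((R0.inv()*Rt).as_rotvec())/6
    print("t",round(s['clock'],2),"tcp",np.round(s['tool_pos'],4),"F",np.round(s['contact_force'],2),"open",round(s['opening'],3),"q",np.round(s['q'],2))
    print("d",np.round(d,3),"a",np.round(a,3))
    return d,a
E
python3 - <<'E'
from h import *
plan([.5183,.120,.20],-4.5)
E
```

```text
t 0.1 tcp [0.207  0.5892 0.263 ] F [ 0.09  0.09 -0.56] open 0.993 q [-1.2   0.69 -0.19  1.57  0.16  0.9  -0.22]
d [-7.486 -5.657  1.06 ] a [-1.3000e-02  1.1000e-02  1.2525e+01]
```

Emit:
{"name": "servo_tool", "arguments": {
  "deltas": [
    {"dx":-0.75,"dy":-0.57,"dz":0.1,"az":1.2,"hand":70},
    {"dx":-1.5,"dy":-1.13,"dz":0.2,"az":2.5,"hand":70},
    {"dx":-2.25,"dy":-1.7,"dz":0.3,"az":3.75,"hand":70},
    {"dx":-3.0,"dy":-2.26,"dz":0.4,"az":5.0,"hand":70},
    {"dx":-3.75,"dy":-2.83,"dz":0.5,"az":6.3,"hand":70},
    {"dx":-4.5,"dy":-3.4,"dz":0.6,"az":7.5,"hand":70},
    {"dx":-5.25,"dy":-3.96,"dz":0.7,"az":8.8,"hand":70},
    {"dx":-6.0,"dy":-4.53,"dz":0.8,"az":10.0,"hand":70},
    {"dx":-6.75,"dy":-5.1,"dz":0.93,"az":11.3,"hand":70},
    {"dx":-7.49,"dy":-5.66,"dz":1.06,"az":12.5,"hand":70}
  ]
}}

```text
schema error: expected keys dx, dy, dz, ax, ay, az, hand
```

Run:
```python
from h import *
plan([.5183,.120,.088],-4.5)
p,d=eyes.snapshot("scene"); crop(p,240,130,460,280,3.5,"pics/g1.png")
```

```text
t 0.1 tcp [0.207  0.5892 0.263 ] F [ 0.09  0.09 -0.56] open 0.993 q [-1.2   0.69 -0.19  1.57  0.16  0.9  -0.22]
d [-7.486 -5.654  2.927] a [-1.3000e-02  1.1000e-02  1.2525e+01]
```

View pics/g1.png

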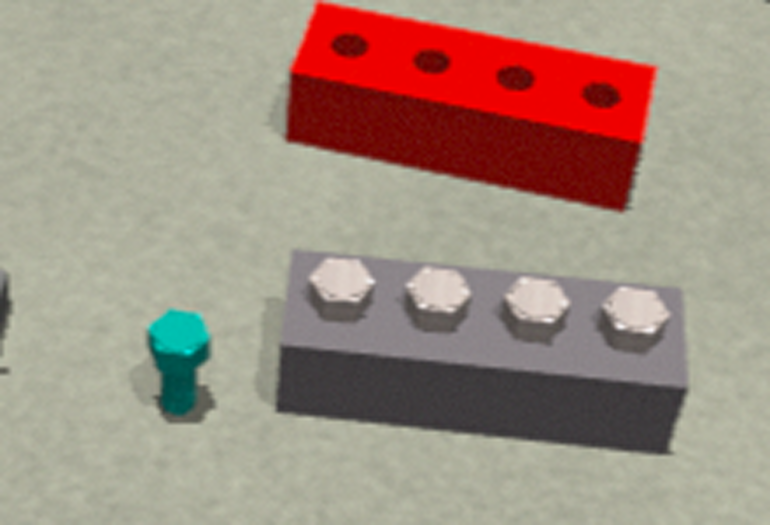

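The call was refused because every key must be given. The arm hasn't moved.

Emit:
{"name": "servo_tool", "arguments": {
  "deltas": [
    {"dx":-0.75,"dy":-0.57,"dz":0.1,"ax":0,"ay":0,"az":1.2,"hand":70},
    {"dx":-1.5,"dy":-1.13,"dz":0.2,"ax":0,"ay":0,"az":2.5,"hand":70},
    {"dx":-2.25,"dy":-1.7,"dz":0.3,"ax":0,"ay":0,"az":3.75,"hand":70},
    {"dx":-3.0,"dy":-2.26,"dz":0.4,"ax":0,"ay":0,"az":5.0,"hand":70},
    {"dx":-3.75,"dy":-2.83,"dz":0.5,"ax":0,"ay":0,"az":6.3,"hand":70},
    {"dx":-4.5,"dy":-3.4,"dz":0.6,"ax":0,"ay":0,"az":7.5,"hand":70},
    {"dx":-5.25,"dy":-3.96,"dz":0.7,"ax":0,"ay":0,"az":8.8,"hand":70},
    {"dx":-6.0,"dy":-4.53,"dz":0.8,"ax":0,"ay":0,"az":10.0,"hand":70},
    {"dx":-6.75,"dy":-5.1,"dz":0.93,"ax":0,"ay":0,"az":11.3,"hand":70},
    {"dx":-7.49,"dy":-5.66,"dz":1.06,"ax":0,"ay":0,"az":12.5,"hand":70}
  ]
}}

```text
clock: 1.4
tool_pos: [0.5194, 0.1189, 0.1998]
eef_rot: [0.735, 0.678, 0.0, -0.0]
contact_force: [0.5, -0.1, -0.4]
opening: 0.794
```

Run:
```python
from h import *
plan([.5183,.120,.088],-4.5)
p,d=eyes.snapshot("scene"); crop(p,240,130,460,280,3.5,"pics/g2.png")
```

```text
t 1.4 tcp [0.5194 0.1189 0.1998] F [ 0.55 -0.08 -0.42] open 0.794 q [-0.36  0.66  0.08  1.92 -0.09  0.56 -0.3 ]
d [ 0.017 -0.021  1.864] a [ 0.001 -0.003 -0.014]
```

View pics/g2.png

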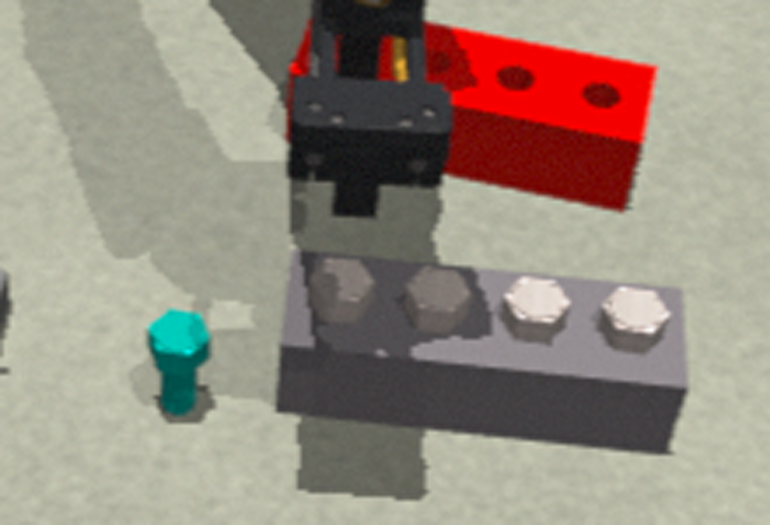

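The gripper stands over the bolt nearest the scale, jaws along x. Next: descend, then close softly.

Emit:
{"name": "servo_tool", "arguments": {
  "deltas": [
    {"dx":0,"dy":0,"dz":0.6,"ax":0,"ay":0,"az":0,"hand":60},
    {"dx":0,"dy":0,"dz":1.1,"ax":0,"ay":0,"az":0,"hand":60},
    {"dx":0,"dy":0,"dz":1.5,"ax":0,"ay":0,"az":0,"hand":60},
    {"dx":0,"dy":0,"dz":1.75,"ax":0,"ay":0,"az":0,"hand":60},
    {"dx":0,"dy":0,"dz":1.86,"ax":0,"ay":0,"az":0,"hand":60},
    {"dx":0,"dy":0,"dz":1.86,"ax":0,"ay":0,"az":0,"hand":60}
  ]
}}

```text
clock: 2.2
tool_pos: [0.5187, 0.1205, 0.0886]
eef_rot: [0.733, 0.68, 0.0, -0.0]
contact_force: [0.3, 0.7, 0.5]
opening: 0.681
```

Run:
```python
from h import *
plan([.5183,.120,.088],-4.5)
p,d=eyes.snapshot("scene"); crop(p,270,150,450,280,4.2,"pics/g3.png")
```

```text
t 2.2 tcp [0.5187 0.1205 0.0886] F [0.28 0.75 0.53] open 0.681 q [-0.34  0.85  0.04  1.98 -0.11  0.31 -0.29]
d [-0.009 -0.006  0.01 ] a [ 0.001 -0.001  0.026]
```

View pics/g3.png

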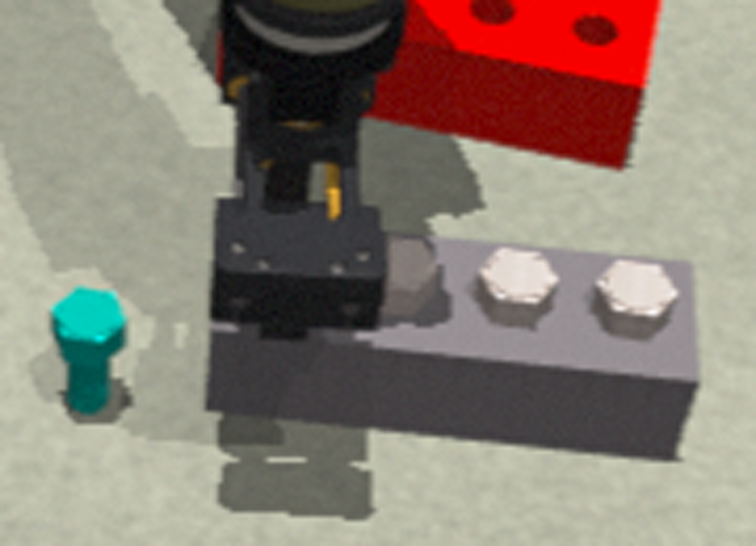

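The fingers straddle the first bolt and nothing is touched. Closing.

Emit:
{"name": "servo_tool", "arguments": {
  "deltas": [
    {"dx":0,"dy":0,"dz":0,"ax":0,"ay":0,"az":0,"hand":20},
    {"dx":0,"dy":0,"dz":0,"ax":0,"ay":0,"az":0,"hand":20},
    {"dx":0,"dy":0,"dz":0,"ax":0,"ay":0,"az":0,"hand":20},
    {"dx":0,"dy":0,"dz":0,"ax":0,"ay":0,"az":0,"hand":20},
    {"dx":0,"dy":0,"dz":0,"ax":0,"ay":0,"az":0,"hand":20},
    {"dx":0,"dy":0,"dz":0,"ax":0,"ay":0,"az":0,"hand":20}
  ],
  "newtons": 25
}}

```text
clock: 3.0
tool_pos: [0.5188, 0.1204, 0.0887]
eef_rot: [0.733, 0.68, 0.0, 0.0]
contact_force: [-0.7, -0.5, 3.7]
opening: 0.335
```

Emit:
{"name": "servo_tool", "arguments": {
  "deltas": [
    {"dx":0,"dy":0,"dz":-0.2,"ax":0,"ay":0,"az":0,"hand":20},
    {"dx":0,"dy":0,"dz":-0.5,"ax":0,"ay":0,"az":0,"hand":20},
    {"dx":0,"dy":0,"dz":-0.9,"ax":0,"ay":0,"az":0,"hand":20},
    {"dx":0,"dy":0,"dz":-1.3,"ax":0,"ay":0,"az":0,"hand":20},
    {"dx":0,"dy":0,"dz":-1.7,"ax":0,"ay":0,"az":0,"hand":20},
    {"dx":0,"dy":0,"dz":-2.2,"ax":0,"ay":0,"az":0,"hand":20},
    {"dx":0,"dy":0,"dz":-2.6,"ax":0,"ay":0,"az":0,"hand":20},
    {"dx":0,"dy":0,"dz":-2.9,"ax":0,"ay":0,"az":0,"hand":20}
  ]
}}

```text
clock: 4.0
tool_pos: [0.5181, 0.1202, 0.2637]
eef_rot: [0.733, 0.68, -0.0, -0.0]
contact_force: [0.3, 0.2, -1.8]
opening: 0.338
```

Run:
```python
from h import *
# scale jaw axis angle: hole row direction
v=np.array([.5266-.5076,-.1664+.2686]); print("row dir",np.degrees(np.arctan2(v[1],v[0])))
plan([.5076,-.2686,.262],-10.7)
```

```text
row dir 79.468377408817
t 4.0 tcp [0.5181 0.1202 0.2637] F [ 0.27  0.21 -1.81] open 0.338 q [-0.38  0.57  0.1   1.86 -0.08  0.72 -0.31]
d [-6.475  0.318  0.029] a [-1.000e-03 -0.000e+00  1.057e+00]
```

Emit:
{"name": "servo_tool", "arguments": {
  "deltas": [
    {"dx":-0.4,"dy":0,"dz":0,"ax":0,"ay":0,"az":0.2,"hand":20},
    {"dx":-1.1,"dy":0.05,"dz":0,"ax":0,"ay":0,"az":0.3,"hand":20},
    {"dx":-1.9,"dy":0.1,"dz":0,"ax":0,"ay":0,"az":0.4,"hand":20},
    {"dx":-2.7,"dy":0.14,"dz":0,"ax":0,"ay":0,"az":0.5,"hand":20},
    {"dx":-3.5,"dy":0.18,"dz":0,"ax":0,"ay":0,"az":0.6,"hand":20},
    {"dx":-4.3,"dy":0.22,"dz":0,"ax":0,"ay":0,"az":0.7,"hand":20},
    {"dx":-5.1,"dy":0.26,"dz":0,"ax":0,"ay":0,"az":0.8,"hand":20},
    {"dx":-5.8,"dy":0.29,"dz":0,"ax":0,"ay":0,"az":0.95,"hand":20},
    {"dx":-6.3,"dy":0.31,"dz":0,"ax":0,"ay":0,"az":1.05,"hand":20},
    {"dx":-6.48,"dy":0.32,"dz":0.03,"ax":0,"ay":0,"az":1.05,"hand":20}
  ]
}}

```text
clock: 5.25
tool_pos: [0.5071, -0.2708, 0.2607]
eef_rot: [0.771, 0.637, -0.001, -0.0]
contact_force: [-0.8, 0.2, -2.4]
opening: 0.338
```

Emit:
{"name": "servo_tool", "arguments": {
  "deltas": [
    {"dx":0,"dy":0,"dz":0.1,"ax":0,"ay":0,"az":0,"hand":20},
    {"dx":0,"dy":0,"dz":0.2,"ax":0,"ay":0,"az":0,"hand":20},
    {"dx":0,"dy":0,"dz":0.3,"ax":0,"ay":0,"az":0,"hand":20},
    {"dx":0,"dy":0,"dz":0.3,"ax":0,"ay":0,"az":0,"hand":20}
  ]
}}

```text
clock: 5.75
tool_pos: [0.5081, -0.2677, 0.242]
eef_rot: [0.769, 0.639, -0.0, -0.001]
contact_force: [0.7, 0.4, -2.3]
opening: 0.342
```

Run:
```python
from h import *
plan([.5076,-.2686,.244],-10.7)
p,d=eyes.snapshot("scene"); crop(p,60,110,240,240,4.2,"pics/s1.png"); cv2.imwrite("pics/s1f.png",p[:,:,::-1])
p,d=eyes.snapshot("top"); crop(p,340,180,500,300,4.8,"pics/t1.png")
```

```text
t 5.75 tcp [ 0.5081 -0.2677  0.242 ] F [ 0.66  0.42 -2.33] open 0.342 q [ 0.36  0.65  0.07  1.75 -0.07  0.74  0.28]
d [-0.017 -0.005 -0.033] a [-0.014 -0.007  0.021]
```

View pics/s1.png

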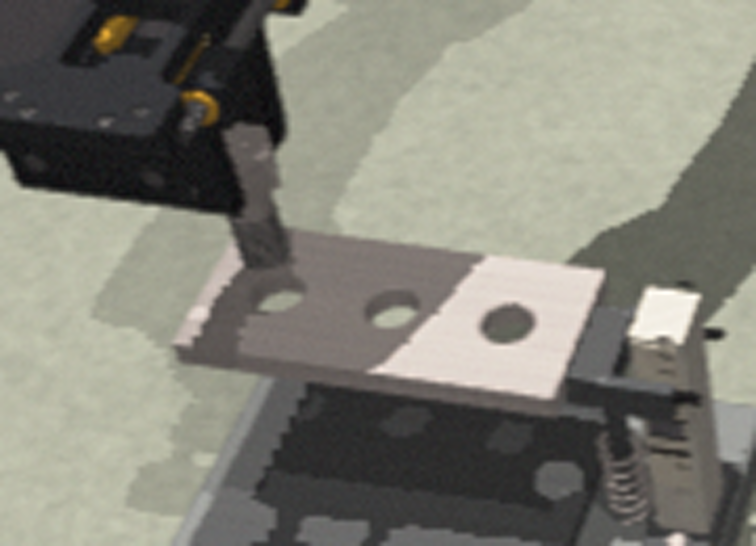

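View pics/t1.png

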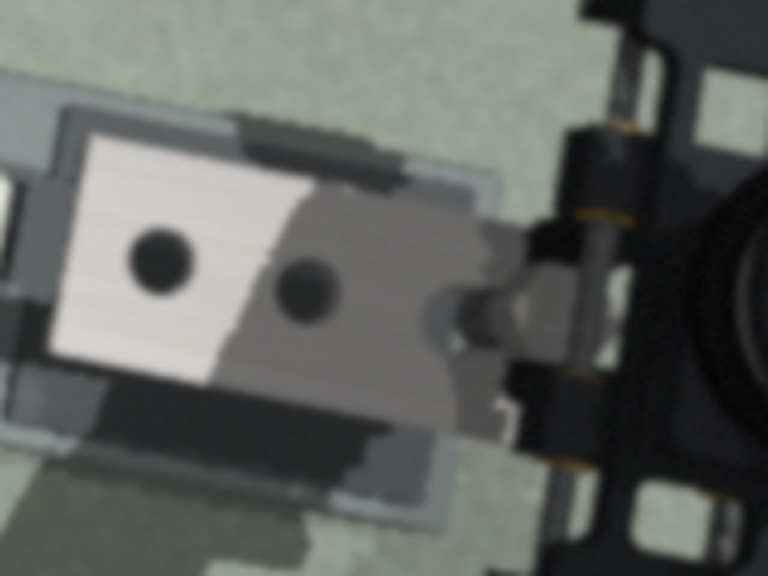

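Run:
```python
from h import *
s=r.get_state(); x,y,z=s['tool_pos']; print(s['tool_pos'])
a=np.linspace(0,2*np.pi,60)
for n,f,(x0,y0),sc,src in [("scene","pics/s1f.png",(100,130),10,None),("top","pics/t1.png",None,None,None)]:
    if n=="scene": im=cv2.imread(f)[130:185,95:170]; off=(95,130); sc=10; im=cv2.resize(im,None,fx=10,fy=10,interpolation=cv2.INTER_CUBIC)
    else: im=cv2.imread(f); off=(340,180); sc=4.8
    for (cx,cy,cz,rr,col) in [(x,y,z-.0725,.010,(0,255,255)),(x,y,z-.0275,.010,(0,255,0)),(*((.5077,-.2701) if n=="scene" else (.5074,-.2670)),.150,.0115,(0,0,255))]:
        uv=(proj(n,np.stack([cx+rr*np.cos(a),cy+rr*np.sin(a),np.full(60,cz)],-1))+.5-off)*sc
        cv2.polylines(im,[np.int32(uv)],True,col,1)
    if n=="top": im=cv2.resize(im[200:440,350:680],None,fx=2.3,fy=2.3)
    cv2.imwrite(f"pics/ov_{n}.png",im)
```

```text
[ 0.50836486 -0.26835026  0.24265407]Traceback (most recent call last):
  File "<stdin>", line 4, in <module>
TypeError: cannot unpack non-iterable NoneType object
```

View pics/ov_scene.png

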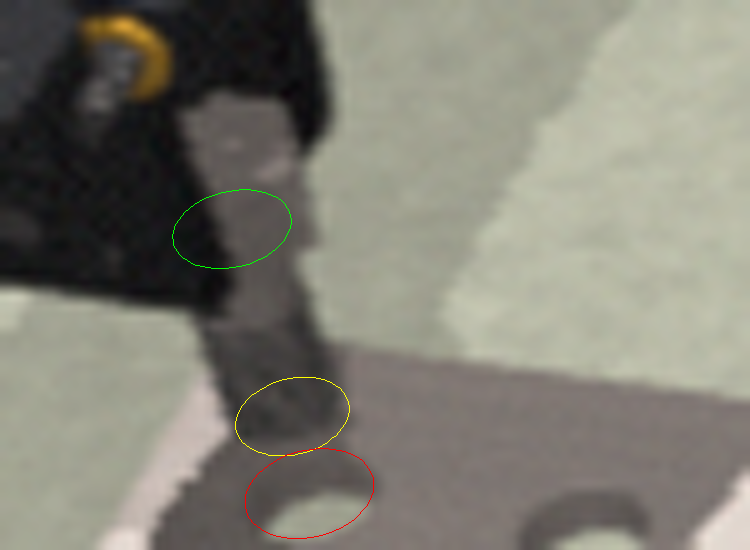

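Run:
```python
from h import *
s=r.get_state(); x,y,z=s['tool_pos']
a=np.linspace(0,2*np.pi,60)
p,d=eyes.snapshot("top"); 
off=(410,215); im=cv2.resize(p[215:275,410:480][:,:,::-1],None,fx=10,fy=10,interpolation=cv2.INTER_CUBIC); im=np.clip(im*1.6,0,255).astype(np.uint8)
for (cx,cy,cz,rr,col) in [(x,y,z-.0725,.010,(0,255,255)),(x,y,z-.0275,.010,(0,255,0)),(.5074,-.2670,.150,.0115,(0,0,255))]:
        uv=(proj("top",np.stack([cx+rr*np.cos(a),cy+rr*np.sin(a),np.full(60,cz)],-1))+.5-off)*10
        cv2.polylines(im,[np.int32(uv)],True,col,1)
cv2.imwrite("pics/ov_top.png",im)
```

```text
(no output)
```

View pics/ov_top.png

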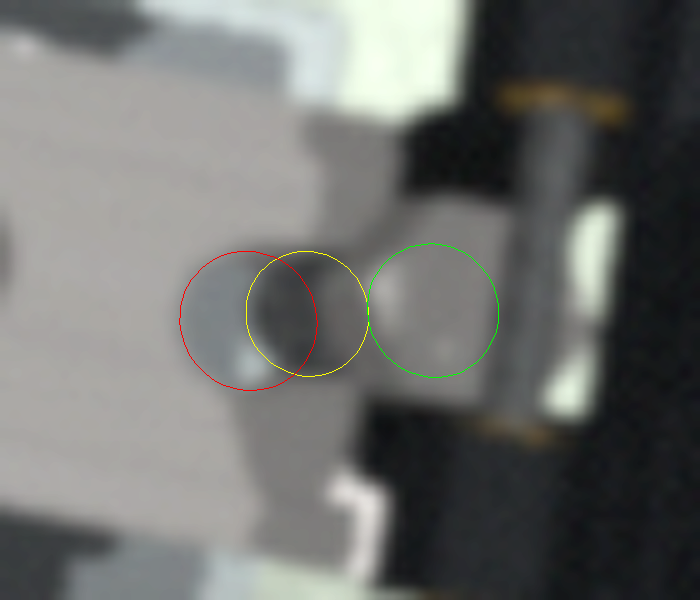

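Run:
```python
from h import *
from scipy.optimize import least_squares
s=r.get_state(); T=s['tool_pos']; print(T, s['clock'])
for n in ["scene","top"]:
    p,d=eyes.snapshot(n); W=world(n,d).reshape(-1,3)
    pan=W[(abs(W[:,0]-.517)<.03)&(abs(W[:,1]+.2)<.04)&(W[:,2]>.13)&(W[:,2]<.16)]; print(n,"pan z",np.median(pan[:,2]))
    m=(np.hypot(W[:,0]-T[0],W[:,1]-T[1])<.02)&(W[:,2]>.156)&(W[:,2]<.22); Q=W[m]
    print(len(Q)); 
    for lo in np.arange(.156,.22,.004):
        k=Q[(Q[:,2]>=lo)&(Q[:,2]<lo+.004)]
        if len(k): print(round(lo,3),len(k),"x",np.round([k[:,0].min(),k[:,0].max()],4),"y",np.round([k[:,1].min(),k[:,1].max()],4))
    k=Q[(Q[:,2]>.172)&(Q[:,2]<.198)]
    if len(k)>10:
        f=least_squares(lambda q:np.hypot(k[:,0]-q[0]-q[2]*(k[:,2]-.17),k[:,1]-q[1]-q[3]*(k[:,2]-.17))-.01,[T[0],T[1],0,0],loss='soft_l1',f_scale=.001)
        f2=least_squares(lambda q:np.hypot(k[:,0]-q[0],k[:,1]-q[1])-.01,[T[0],T[1]],loss='soft_l1',f_scale=.001)
        print("axis",np.round(f.x,4),np.round(f2.x,4),np.sqrt(np.mean(f2.fun**2)))
```

```text
[ 0.50839606 -0.2685642   0.24280623] 5.9
scene pan z 0.149361434875403
213
0.168 5 x [0.5068 0.5165] y [-0.2679 -0.2608]
0.172 16 x [0.5068 0.5192] y [-0.2763 -0.2602]
0.176 21 x [0.5098 0.5186] y [-0.277  -0.2598]
0.18 21 x [0.5034 0.5192] y [-0.2785 -0.2599]
0.184 18 x [0.5095 0.5182] y [-0.2789 -0.2601]
0.188 23 x [0.5054 0.5194] y [-0.2761 -0.2593]
0.192 25 x [0.507  0.5187] y [-0.2789 -0.2601]
0.196 20 x [0.507  0.5187] y [-0.278  -0.2598]
0.2 20 x [0.5057 0.5198] y [-0.2758 -0.2598]
0.204 13 x [0.5068 0.5183] y [-0.2696 -0.2601]
0.208 5 x [0.5103 0.5183] y [-0.2673 -0.2604]
0.212 5 x [0.5141 0.5217] y [-0.2635 -0.2563]
0.216 21 x [0.4942 0.5251] y [-0.2648 -0.2533]
axis [ 0.5082 -0.2702 -0.009  -0.0143] [ 0.5081 -0.2704] 0.001010269367392172
top pan z 0.14852016465971252
126
0.168 1 x [0.5048 0.5048] y [-0.2595 -0.2595]
0.172 12 x [0.4985 0.5176] y [-0.2665 -0.2576]
0.176 13 x [0.4986 0.5175] y [-0.2666 -0.2585]
0.18 15 x [0.5001 0.5174] y [-0.2639 -0.2572]
0.184 12 x [0.4986 0.5173] y [-0.267 -0.258]
0.188 17 x [0.5001 0.5172] y [-0.2641 -0.258 ]
0.192 10 x [0.5016 0.514 ] y [-0.2613 -0.2582]
0.196 11 x [0.5001 0.517 ] y [-0.2626 -0.2583]
0.2 1 x [0.5047 0.5047] y [-0.2592 -0.2592]
0.212 11 x [0.4986 0.5241] y [-0.2626 -0.2517]
0.216 23 x [0.4941 0.527 ] y [-0.2629 -0.2524]
axis [ 0.5083 -0.2683  0.0046 -0.0029] [ 0.5084 -0.2684] 0.00044329447892552543
```

Depth fits put the bolt axis about 1 mm off the hole centre. I'll correct that and descend gently.

Emit:
{"name": "servo_tool", "arguments": {
  "deltas": [
    {"dx":0.008,"dy":-0.018,"dz":0,"ax":0,"ay":0,"az":0,"hand":20},
    {"dx":0.008,"dy":-0.018,"dz":0.1,"ax":0,"ay":0,"az":0,"hand":20},
    {"dx":0.008,"dy":-0.018,"dz":0.2,"ax":0,"ay":0,"az":0,"hand":20},
    {"dx":0.008,"dy":-0.018,"dz":0.28,"ax":0,"ay":0,"az":0,"hand":20},
    {"dx":0.008,"dy":-0.018,"dz":0.36,"ax":0,"ay":0,"az":0,"hand":20},
    {"dx":0.008,"dy":-0.018,"dz":0.42,"ax":0,"ay":0,"az":0,"hand":20},
    {"dx":0.008,"dy":-0.018,"dz":0.48,"ax":0,"ay":0,"az":0,"hand":20},
    {"dx":0.008,"dy":-0.018,"dz":0.48,"ax":0,"ay":0,"az":0,"hand":20}
  ]
}}

```text
clock: 7.0
tool_pos: [0.5071, -0.268, 0.2137]
eef_rot: [0.77, 0.638, -0.0, -0.0]
contact_force: [-0.2, 0.5, -2.2]
opening: 0.343
```

Run:
```python
from h import *
plan([.5074,-.2679,.18],-10.7)
p,d=eyes.snapshot("scene"); crop(p,60,110,240,240,4.2,"pics/s2.png")
```

```text
t 7.0 tcp [ 0.5071 -0.268   0.2137] F [-0.21  0.55 -2.24] open 0.343 q [ 0.37  0.69  0.07  1.78 -0.07  0.68  0.29]
d [0.003 0.004 0.561] a [-0.004 -0.001  0.008]
```

View pics/s2.png

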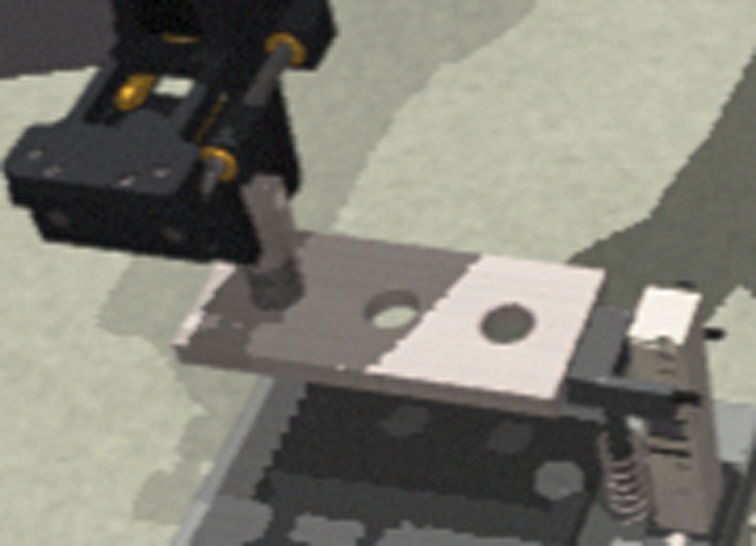

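It entered the hole cleanly with no force. I'll keep lowering until the spring carries the bolt.

Emit:
{"name": "servo_tool", "arguments": {
  "deltas": [
    {"dx":0,"dy":0,"dz":0.1,"ax":0,"ay":0,"az":0,"hand":20},
    {"dx":0,"dy":0,"dz":0.2,"ax":0,"ay":0,"az":0,"hand":20},
    {"dx":0,"dy":0,"dz":0.3,"ax":0,"ay":0,"az":0,"hand":20},
    {"dx":0,"dy":0,"dz":0.4,"ax":0,"ay":0,"az":0,"hand":20},
    {"dx":0,"dy":0,"dz":0.48,"ax":0,"ay":0,"az":0,"hand":20},
    {"dx":0,"dy":0,"dz":0.54,"ax":0,"ay":0,"az":0,"hand":20},
    {"dx":0,"dy":0,"dz":0.6,"ax":0,"ay":0,"az":0,"hand":20},
    {"dx":0,"dy":0,"dz":0.65,"ax":0,"ay":0,"az":0,"hand":20},
    {"dx":0,"dy":0,"dz":0.65,"ax":0,"ay":0,"az":0,"hand":20},
    {"dx":0,"dy":0,"dz":0.65,"ax":0,"ay":0,"az":0,"hand":20}
  ]
}}

```text
clock: 8.3
tool_pos: [0.5072, -0.268, 0.175]
eef_rot: [0.77, 0.638, 0.0, -0.0]
contact_force: [0.4, 0.7, -1.4]
opening: 0.337
```

```bash
cat >> h.py <<'E'
def panz(n="scene",xy=(.535,-.185),tol=.012):
    p,d=eyes.snapshot(n); W=world(n,d).reshape(-1,3)
    k=W[(abs(W[:,0]-xy[0])<tol)&(abs(W[:,1]-xy[1])<tol)&(W[:,2]>.09)&(W[:,2]<.16)]
    print(n,"pan z",np.median(k[:,2]) if len(k) else None,len(k)); return p,d
E
python3 - <<'E'
from h import *
plan([.5074,-.2679,.17],-10.7)
p,d=panz(); crop(p,60,110,240,240,4.2,"pics/s3.png")
E
```

```text
t 8.3 tcp [ 0.5072 -0.268   0.175 ] F [ 0.38  0.65 -1.36] open 0.337 q [ 0.37  0.74  0.06  1.81 -0.07  0.59  0.29]
d [0.003 0.003 0.083] a [-0.    -0.001  0.008]
scene pan z 0.14697717888646633 122
```

View pics/s3.png

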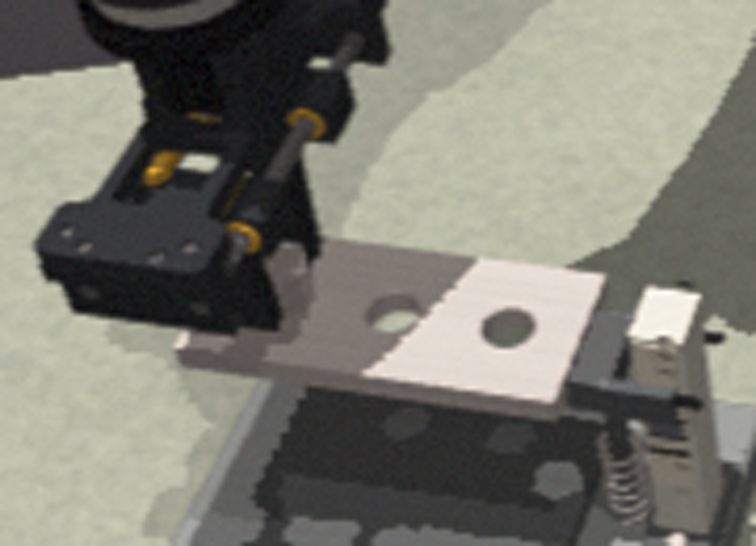

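Emit:
{"name": "servo_tool", "arguments": {
  "deltas": [
    {"dx":0,"dy":0,"dz":0.03,"ax":0,"ay":0,"az":0,"hand":20},
    {"dx":0,"dy":0,"dz":0.06,"ax":0,"ay":0,"az":0,"hand":20},
    {"dx":0,"dy":0,"dz":0.09,"ax":0,"ay":0,"az":0,"hand":20},
    {"dx":0,"dy":0,"dz":0.12,"ax":0,"ay":0,"az":0,"hand":20},
    {"dx":0,"dy":0,"dz":0.12,"ax":0,"ay":0,"az":0,"hand":20},
    {"dx":0,"dy":0,"dz":0.12,"ax":0,"ay":0,"az":0,"hand":20}
  ]
}}

```text
clock: 9.1
tool_pos: [0.5073, -0.2681, 0.1677]
eef_rot: [0.77, 0.638, 0.0, 0.0]
contact_force: [-0.5, -0.1, -0.1]
opening: 0.335
```

Run:
```python
from h import *
plan([.5074,-.2679,.17],-10.7)
p,d=panz(); crop(p,60,110,240,240,4.2,"pics/s4.png")
```

```text
t 9.1 tcp [ 0.5073 -0.2681  0.1677] F [-0.55 -0.13 -0.14] open 0.335 q [ 0.37  0.75  0.06  1.82 -0.07  0.57  0.29]
d [ 0.004  0.001 -0.038] a [ 0.001 -0.     0.008]
scene pan z 0.14001324114000935 122
```

The spring now carries nearly all the weight, and the pan is down about 9.5 mm. Releasing.

Emit:
{"name": "servo_tool", "arguments": {
  "deltas": [
    {"dx":0,"dy":0,"dz":0,"ax":0,"ay":0,"az":0,"hand":36},
    {"dx":0,"dy":0,"dz":0,"ax":0,"ay":0,"az":0,"hand":45},
    {"dx":0,"dy":0,"dz":0,"ax":0,"ay":0,"az":0,"hand":60},
    {"dx":0,"dy":0,"dz":0,"ax":0,"ay":0,"az":0,"hand":60},
    {"dx":0,"dy":0,"dz":-0.3,"ax":0,"ay":0,"az":0,"hand":60},
    {"dx":0,"dy":0,"dz":-0.8,"ax":0,"ay":0,"az":0,"hand":60},
    {"dx":0,"dy":0,"dz":-1.4,"ax":0,"ay":0,"az":0,"hand":60},
    {"dx":0,"dy":0,"dz":-1.5,"ax":0,"ay":0,"az":0,"hand":60}
  ]
}}

```text
clock: 10.15
tool_pos: [0.5084, -0.2688, 0.26]
eef_rot: [0.77, 0.638, 0.001, 0.002]
contact_force: [0.0, 0.0, 0.3]
opening: 0.682
```

Run:
```python
from h import *
plan([.5253,.1714,.25],-11)
p,d=panz(); crop(p,60,110,240,240,4.2,"pics/s5.png")
```

```text
t 10.15 tcp [ 0.5084 -0.2688  0.26  ] F [0.02 0.04 0.33] open 0.682 q [ 0.36  0.62  0.08  1.74 -0.07  0.78  0.28]
d [ 7.262 -1.082  0.153] a [0.045 0.011 0.056]
scene pan z 0.13934405248188458 126
```

View pics/s5.png

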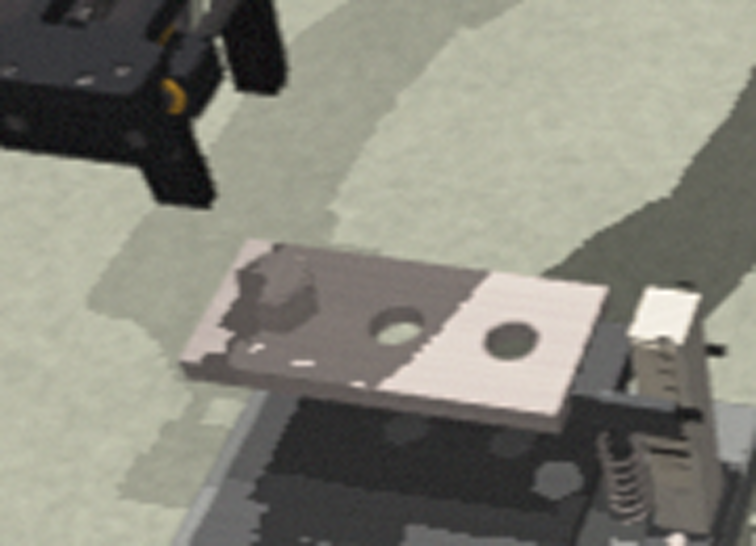

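First bolt hangs fully down, head flush on the pan, and the pan is at about 21 mm. Second bolt now.

Emit:
{"name": "servo_tool", "arguments": {
  "deltas": [
    {"dx":0.5,"dy":-0.08,"dz":0,"ax":0,"ay":0,"az":0,"hand":60},
    {"dx":1.3,"dy":-0.2,"dz":0,"ax":0,"ay":0,"az":0,"hand":60},
    {"dx":2.2,"dy":-0.33,"dz":0,"ax":0,"ay":0,"az":0,"hand":60},
    {"dx":3.1,"dy":-0.46,"dz":0,"ax":0,"ay":0,"az":0,"hand":60},
    {"dx":4.0,"dy":-0.6,"dz":0,"ax":0,"ay":0,"az":0,"hand":60},
    {"dx":4.9,"dy":-0.73,"dz":0.15,"ax":0,"ay":0,"az":0,"hand":60},
    {"dx":5.8,"dy":-0.87,"dz":0.15,"ax":0,"ay":0,"az":0,"hand":60},
    {"dx":6.6,"dy":-0.99,"dz":0.15,"ax":0,"ay":0,"az":0.05,"hand":60},
    {"dx":7.15,"dy":-1.07,"dz":0.15,"ax":0,"ay":0,"az":0.05,"hand":60},
    {"dx":7.26,"dy":-1.08,"dz":0.15,"ax":0,"ay":0,"az":0.05,"hand":60}
  ]
}}

```text
clock: 11.45
tool_pos: [0.523, 0.1747, 0.2474]
eef_rot: [0.77, 0.638, -0.001, -0.001]
contact_force: [-0.3, 0.3, 0.6]
opening: 0.684
```

Run:
```python
from h import *
plan([.5253,.1714,.088],-11)
panz(); panz("top",(.517,-.20),.02)
plan([.5253,.1714,.088],-11)
```

```text
t 11.45 tcp [0.523  0.1747 0.2474] F [-0.32  0.33  0.6 ] open 0.684 q [-0.49  0.62  0.15  1.82 -0.13  0.72 -0.46]
d [-0.047  0.054  2.656] a [-0.022  0.     0.053]
scene pan z 0.13928661331626196 120
top pan z 0.13838524068717756 458
t 11.55 tcp [0.5236 0.1716 0.2478] F [-0.34 -0.82 -0.24] open 0.68 q [-0.49  0.62  0.15  1.82 -0.13  0.72 -0.46]
d [0.006 0.031 2.664] a [-0.012  0.013  0.013]
```

Emit:
{"name": "servo_tool", "arguments": {
  "deltas": [
    {"dx":0.0,"dy":0.025,"dz":0.5,"ax":0,"ay":0,"az":0,"hand":60},
    {"dx":0.0,"dy":0.025,"dz":1.2,"ax":0,"ay":0,"az":0,"hand":60},
    {"dx":0.0,"dy":0.025,"dz":1.9,"ax":0,"ay":0,"az":0,"hand":60},
    {"dx":0.0,"dy":0.025,"dz":2.4,"ax":0,"ay":0,"az":0,"hand":60},
    {"dx":0.0,"dy":0.025,"dz":2.65,"ax":0,"ay":0,"az":0,"hand":60},
    {"dx":0.0,"dy":0.025,"dz":2.65,"ax":0,"ay":0,"az":0,"hand":60},
    {"dx":0.0,"dy":0.025,"dz":2.65,"ax":0,"ay":0,"az":0,"hand":60}
  ]
}}

```text
clock: 12.42
tool_pos: [0.5264, 0.1713, 0.0908]
eef_rot: [0.772, 0.636, 0.001, 0.0]
contact_force: [0.1, 0.1, 0.1]
opening: 0.682
```

Run:
```python
from h import *
plan([.5253,.1714,.088],-11)
```

```text
t 12.43 tcp [0.5264 0.1713 0.0908] F [0.11 0.07 0.06] open 0.682 q [-0.44  0.87  0.08  1.92 -0.17  0.36 -0.43]
d [-0.002 -0.018  0.046] a [ 0.017 -0.007  0.001]
```

Emit:
{"name": "servo_tool", "arguments": {
  "deltas": [
    {"dx":0,"dy":-0.012,"dz":0.03,"ax":0,"ay":0,"az":0,"hand":40},
    {"dx":0,"dy":-0.012,"dz":0.03,"ax":0,"ay":0,"az":0,"hand":20},
    {"dx":0,"dy":-0.012,"dz":0.03,"ax":0,"ay":0,"az":0,"hand":20},
    {"dx":0,"dy":-0.012,"dz":0.03,"ax":0,"ay":0,"az":0,"hand":20},
    {"dx":0,"dy":-0.012,"dz":0.03,"ax":0,"ay":0,"az":0,"hand":20},
    {"dx":0,"dy":-0.012,"dz":0.03,"ax":0,"ay":0,"az":0,"hand":20},
    {"dx":0,"dy":-0.012,"dz":0.03,"ax":0,"ay":0,"az":0,"hand":20}
  ]
}}

```text
clock: 13.3
tool_pos: [0.5252, 0.1719, 0.0882]
eef_rot: [0.771, 0.636, 0.0, 0.0]
contact_force: [1.2, -0.4, 5.6]
opening: 0.34
```

Emit:
{"name": "servo_tool", "arguments": {
  "deltas": [
    {"dx":0,"dy":0,"dz":-0.2,"ax":0,"ay":0,"az":0,"hand":20},
    {"dx":0,"dy":0,"dz":-0.5,"ax":0,"ay":0,"az":0,"hand":20},
    {"dx":0,"dy":0,"dz":-0.9,"ax":0,"ay":0,"az":0,"hand":20},
    {"dx":0,"dy":0,"dz":-1.3,"ax":0,"ay":0,"az":0,"hand":20},
    {"dx":0,"dy":0,"dz":-1.7,"ax":0,"ay":0,"az":0,"hand":20},
    {"dx":0,"dy":0,"dz":-2.2,"ax":0,"ay":0,"az":0,"hand":20},
    {"dx":0,"dy":0,"dz":-2.6,"ax":0,"ay":0,"az":0,"hand":20},
    {"dx":0,"dy":0,"dz":-2.9,"ax":0,"ay":0,"az":0,"hand":20}
  ]
}}

```text
clock: 14.3
tool_pos: [0.5239, 0.1717, 0.2638]
eef_rot: [0.771, 0.636, -0.0, -0.0]
contact_force: [-0.2, -0.3, -1.9]
opening: 0.339
```

Run:
```python
from h import *
# middle hole = hole_a true (0.5074,-0.2679) + 52 mm along the row
u=np.array([np.cos(np.radians(79.47)),np.sin(np.radians(79.47))]); b=np.array([.5074,-.2679])+.052*u; print(b)
plan([*b,.262],-10.7)
p,d=eyes.snapshot("scene"); crop(p,240,60,460,280,2.6,"pics/g5.png")
```

```text
[ 0.51690302 -0.21677571]
t 14.3 tcp [0.5239 0.1717 0.2638] F [-0.21 -0.29 -1.87] open 0.339 q [-0.5   0.59  0.16  1.8  -0.13  0.76 -0.46]
d [-6.379  1.116  0.027] a [-0.007 -0.002 -0.041]
```

View pics/g5.png

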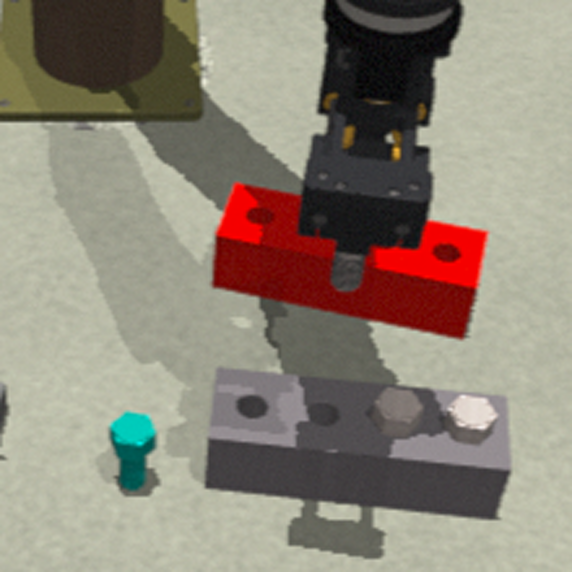

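Bolt 2 is held and hangs vertical; the other two are still in the rack. Carrying it to the middle hole.

Emit:
{"name": "servo_tool", "arguments": {
  "deltas": [
    {"dx":-0.4,"dy":0.07,"dz":0,"ax":0,"ay":0,"az":0,"hand":20},
    {"dx":-1.1,"dy":0.19,"dz":0,"ax":0,"ay":0,"az":0,"hand":20},
    {"dx":-1.9,"dy":0.33,"dz":0,"ax":0,"ay":0,"az":0,"hand":20},
    {"dx":-2.7,"dy":0.47,"dz":0,"ax":0,"ay":0,"az":0,"hand":20},
    {"dx":-3.5,"dy":0.61,"dz":0,"ax":0,"ay":0,"az":0,"hand":20},
    {"dx":-4.3,"dy":0.75,"dz":0,"ax":0,"ay":0,"az":0,"hand":20},
    {"dx":-5.1,"dy":0.89,"dz":0,"ax":0,"ay":0,"az":0,"hand":20},
    {"dx":-5.8,"dy":1.01,"dz":0,"ax":0,"ay":0,"az":-0.04,"hand":20},
    {"dx":-6.25,"dy":1.09,"dz":0,"ax":0,"ay":0,"az":-0.04,"hand":20},
    {"dx":-6.38,"dy":1.115,"dz":0.03,"ax":0,"ay":0,"az":-0.04,"hand":20}
  ]
}}

```text
clock: 15.6
tool_pos: [0.5166, -0.2185, 0.2601]
eef_rot: [0.771, 0.637, -0.001, -0.0]
contact_force: [-0.8, 0.8, -2.9]
opening: 0.337
```

Emit:
{"name": "servo_tool", "arguments": {
  "deltas": [
    {"dx":0,"dy":0,"dz":0.15,"ax":0,"ay":0,"az":0,"hand":20},
    {"dx":0,"dy":0,"dz":0.3,"ax":0,"ay":0,"az":0,"hand":20},
    {"dx":0,"dy":0,"dz":0.45,"ax":0,"ay":0,"az":0,"hand":20},
    {"dx":0,"dy":0,"dz":0.45,"ax":0,"ay":0,"az":0,"hand":20},
    {"dx":0,"dy":0,"dz":0.45,"ax":0,"ay":0,"az":0,"hand":20}
  ]
}}

```text
clock: 16.23
tool_pos: [0.518, -0.2165, 0.2331]
eef_rot: [0.77, 0.638, 0.0, 0.0]
contact_force: [0.8, -0.6, -3.3]
opening: 0.339
```

Run:
```python
from h import *
from scipy.optimize import least_squares
plan([.5169,-.2168,.205],-10.7)
T=r.get_state()['tool_pos']; lo=T[2]-.070
for n in ["scene","top"]:
    p,d=eyes.snapshot(n); W=world(n,d).reshape(-1,3)
    if n=="scene": crop(p,60,110,240,240,4.2,"pics/s6.png")
    else: crop(p,340,180,500,300,4.8,"pics/t6.png")
    k=W[(np.hypot(W[:,0]-T[0],W[:,1]-T[1])<.016)&(W[:,2]>lo)&(W[:,2]<lo+.026)]
    f2=least_squares(lambda q:np.hypot(k[:,0]-q[0],k[:,1]-q[1])-.01,[T[0],T[1]],loss='soft_l1',f_scale=.001)
    print(n,len(k),np.round(f2.x,4),np.sqrt(np.mean(f2.fun**2)))
print(r.get_state()['tool_pos'])
```

```text
t 16.23 tcp [ 0.518  -0.2165  0.2331] F [ 0.76 -0.64 -3.31] open 0.339 q [ 0.26  0.65  0.09  1.8  -0.08  0.7   0.21]
d [-0.008 -0.017  0.469] a [ 0.001 -0.001  0.001]
scene 125 [ 0.5175 -0.218 ] 0.0008748820599329987
top 53 [ 0.5181 -0.216 ] 0.00032260770382100423
[ 0.5180535  -0.21671801  0.23338628]
```

View pics/s6.png

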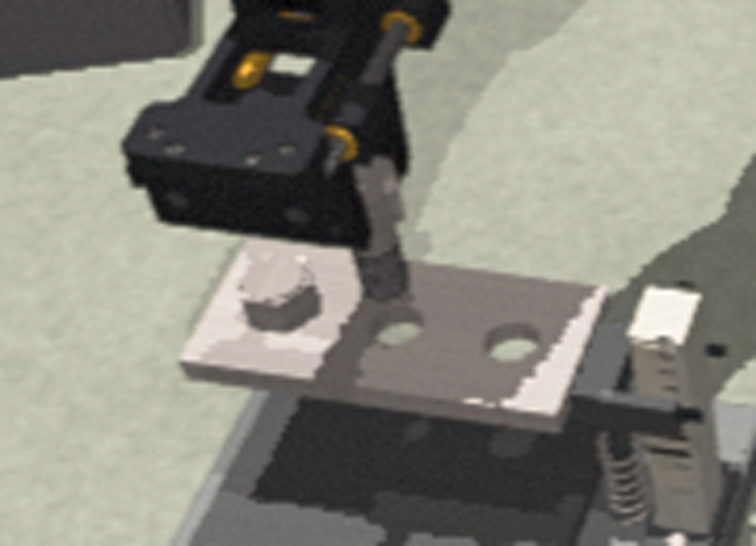

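Emit:
{"name": "servo_tool", "arguments": {
  "deltas": [
    {"dx":-0.012,"dy":-0.016,"dz":0,"ax":0,"ay":0,"az":0,"hand":20},
    {"dx":-0.012,"dy":-0.016,"dz":0.1,"ax":0,"ay":0,"az":0,"hand":20},
    {"dx":-0.012,"dy":-0.016,"dz":0.2,"ax":0,"ay":0,"az":0,"hand":20},
    {"dx":-0.012,"dy":-0.016,"dz":0.28,"ax":0,"ay":0,"az":0,"hand":20},
    {"dx":-0.012,"dy":-0.016,"dz":0.36,"ax":0,"ay":0,"az":0,"hand":20},
    {"dx":-0.012,"dy":-0.016,"dz":0.44,"ax":0,"ay":0,"az":0,"hand":20},
    {"dx":-0.012,"dy":-0.016,"dz":0.5,"ax":0,"ay":0,"az":0,"hand":20},
    {"dx":-0.012,"dy":-0.016,"dz":0.5,"ax":0,"ay":0,"az":0,"hand":20}
  ]
}}

```text
clock: 17.32
tool_pos: [0.5166, -0.2172, 0.2028]
eef_rot: [0.77, 0.638, -0.0, -0.0]
contact_force: [0.1, -0.1, -2.2]
opening: 0.337
```

Run:
```python
from h import *
plan([.5169,-.2174,.165],-10.7)
p,d=panz("scene",(.5315,-.185)); crop(p,60,110,240,240,4.2,"pics/s7.png")
```

```text
t 17.32 tcp [ 0.5166 -0.2172  0.2028] F [ 0.08 -0.07 -2.21] open 0.337 q [ 0.27  0.69  0.08  1.83 -0.09  0.63  0.21]
d [-0.003  0.006  0.63 ] a [-0.005 -0.002 -0.003]
scene pan z 0.1392509522456819 130
```

View pics/s7.png

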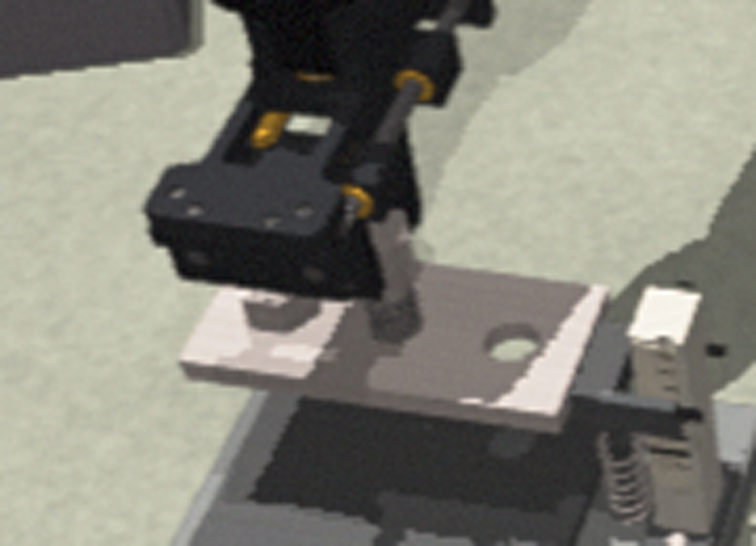

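Inserted with the pan undisturbed. Lowering.

Emit:
{"name": "servo_tool", "arguments": {
  "deltas": [
    {"dx":0,"dy":0,"dz":0.1,"ax":0,"ay":0,"az":0,"hand":20},
    {"dx":0,"dy":0,"dz":0.2,"ax":0,"ay":0,"az":0,"hand":20},
    {"dx":0,"dy":0,"dz":0.3,"ax":0,"ay":0,"az":0,"hand":20},
    {"dx":0,"dy":0,"dz":0.4,"ax":0,"ay":0,"az":0,"hand":20},
    {"dx":0,"dy":0,"dz":0.48,"ax":0,"ay":0,"az":0,"hand":20},
    {"dx":0,"dy":0,"dz":0.54,"ax":0,"ay":0,"az":0,"hand":20},
    {"dx":0,"dy":0,"dz":0.58,"ax":0,"ay":0,"az":0,"hand":20},
    {"dx":0,"dy":0,"dz":0.62,"ax":0,"ay":0,"az":0,"hand":20},
    {"dx":0,"dy":0,"dz":0.66,"ax":0,"ay":0,"az":0,"hand":20},
    {"dx":0,"dy":0,"dz":0.66,"ax":0,"ay":0,"az":0,"hand":20}
  ]
}}

```text
clock: 18.62
tool_pos: [0.5167, -0.2172, 0.1634]
eef_rot: [0.77, 0.638, 0.0, -0.0]
contact_force: [-0.0, -0.7, -2.5]
opening: 0.339
```

Emit:
{"name": "servo_tool", "arguments": {
  "deltas": [
    {"dx":0,"dy":0,"dz":0.03,"ax":0,"ay":0,"az":0,"hand":20},
    {"dx":0,"dy":0,"dz":0.06,"ax":0,"ay":0,"az":0,"hand":20},
    {"dx":0,"dy":0,"dz":0.08,"ax":0,"ay":0,"az":0,"hand":20},
    {"dx":0,"dy":0,"dz":0.08,"ax":0,"ay":0,"az":0,"hand":20},
    {"dx":0,"dy":0,"dz":0.08,"ax":0,"ay":0,"az":0,"hand":20}
  ]
}}

```text
clock: 19.25
tool_pos: [0.5168, -0.2172, 0.1587]
eef_rot: [0.77, 0.638, 0.0, 0.0]
contact_force: [0.1, 0.2, -0.6]
opening: 0.334
```

Run:
```python
from h import *
plan([.5169,-.2174,.157],-10.7)
p,d=panz("scene",(.5315,-.185)); crop(p,60,110,240,240,4.2,"pics/s8.png")
```

```text
t 19.25 tcp [ 0.5168 -0.2172  0.1587] F [ 0.15  0.17 -0.63] open 0.334 q [ 0.28  0.76  0.07  1.86 -0.09  0.52  0.22]
d [-0.002  0.003  0.029] a [ 0.001 -0.001 -0.002]
scene pan z 0.13121981623575663 119
```

View pics/s8.png

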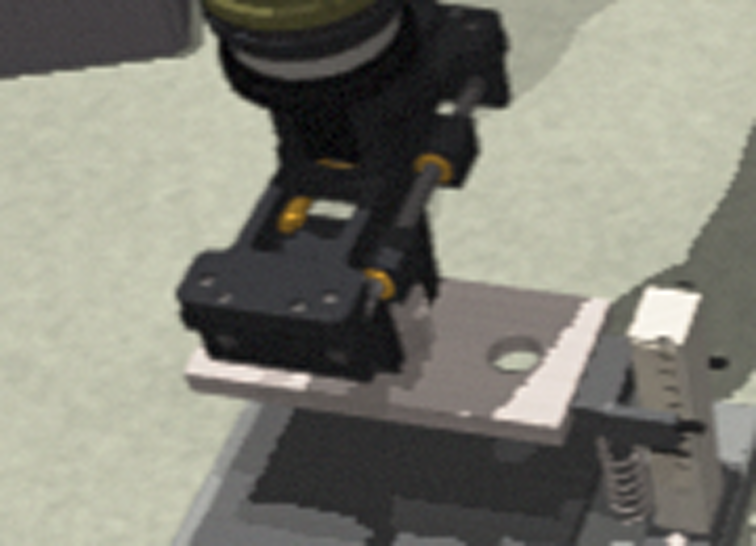

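Emit:
{"name": "servo_tool", "arguments": {
  "deltas": [
    {"dx":0,"dy":0,"dz":0.02,"ax":0,"ay":0,"az":0,"hand":20},
    {"dx":0,"dy":0,"dz":0.035,"ax":0,"ay":0,"az":0,"hand":20},
    {"dx":0,"dy":0,"dz":0.035,"ax":0,"ay":0,"az":0,"hand":20},
    {"dx":0,"dy":0,"dz":0.035,"ax":0,"ay":0,"az":0,"hand":36},
    {"dx":0,"dy":0,"dz":0.035,"ax":0,"ay":0,"az":0,"hand":45},
    {"dx":0,"dy":0,"dz":0.035,"ax":0,"ay":0,"az":0,"hand":60},
    {"dx":0,"dy":0,"dz":0.035,"ax":0,"ay":0,"az":0,"hand":60},
    {"dx":0,"dy":0,"dz":-0.4,"ax":0,"ay":0,"az":0,"hand":60},
    {"dx":0,"dy":0,"dz":-1.0,"ax":0,"ay":0,"az":0,"hand":60},
    {"dx":0,"dy":0,"dz":-1.8,"ax":0,"ay":0,"az":0,"hand":60}
  ]
}}

```text
clock: 20.55
tool_pos: [0.5161, -0.2169, 0.2671]
eef_rot: [0.77, 0.638, -0.001, -0.001]
contact_force: [1.4, -0.5, 0.4]
opening: 0.682
```

Emit:
{"name": "servo_tool", "arguments": {
  "deltas": [
    {"dx":0.5,"dy":-0.1,"dz":0,"ax":0,"ay":0,"az":0,"hand":60},
    {"dx":1.4,"dy":-0.3,"dz":0,"ax":0,"ay":0,"az":0,"hand":60},
    {"dx":2.3,"dy":-0.5,"dz":0,"ax":0,"ay":0,"az":0,"hand":60},
    {"dx":3.0,"dy":-0.6,"dz":0,"ax":0,"ay":0,"az":0,"hand":60},
    {"dx":3.0,"dy":-0.6,"dz":0,"ax":0,"ay":0,"az":0,"hand":60}
  ]
}}

```text
clock: 21.18
tool_pos: [0.5149, -0.0292, 0.2666]
eef_rot: [0.768, 0.641, 0.001, -0.001]
contact_force: [0.2, 0.2, -1.1]
opening: 0.681
```

Run:
```python
from h import *
print(r.get_state()['clock'],r.get_state()['tool_pos'])
p,d=panz("scene",(.535,-.185)); crop(p,95,160,245,270,5.2,"pics/s9.png"); panz("top",(.535,-.185))
for n in("scene","top"):
    p,d=eyes.snapshot(n); W=world(n,d).reshape(-1,3)
    for xy in [(.515,-.165+.03),(.495,-.24),(.545,-.235),(.53,-.28)]:
        k=W[(np.hypot(W[:,0]-xy[0],W[:,1]-xy[1])<.008)&(W[:,2]>.1)&(W[:,2]<.145)]; print(n,xy,len(k),np.median(k[:,2]) if len(k) else 0)
    for xy in [(.5169,-.2174),(.5074,-.2679)]:
        k=W[(np.hypot(W[:,0]-xy[0],W[:,1]-xy[1])<.009)]; print("head",n,len(k),np.median(k[:,2]), np.percentile(k[:,2],[10,90]))
```

```text
21.175 [ 0.51492025 -0.02919066  0.26664327]
scene pan z 0.12904828147495567 114
top pan z None 0
scene (0.515, -0.135) 47 0.1284301565297702
scene (0.495, -0.24) 20 0.12912467579278214
scene (0.545, -0.235) 56 0.12887548360908646
scene (0.53, -0.28) 46 0.12911048494499683
head scene 103 0.046650529372015415 [0.0418369  0.14899154]
head scene 106 0.14568678571489063 [0.04170117 0.14901864]
top (0.515, -0.135) 0 0
top (0.495, -0.24) 0 0
top (0.545, -0.235) 0 0
top (0.53, -0.28) 0 0
  return _methods._mean(a, axis=axis, dtype=dtype,
  ret = ret.dtype.type(ret / rcount)
Traceback (most recent call last):
IndexError: index -1 is out of bounds for axis 0 with size 0
```

View pics/s9.png

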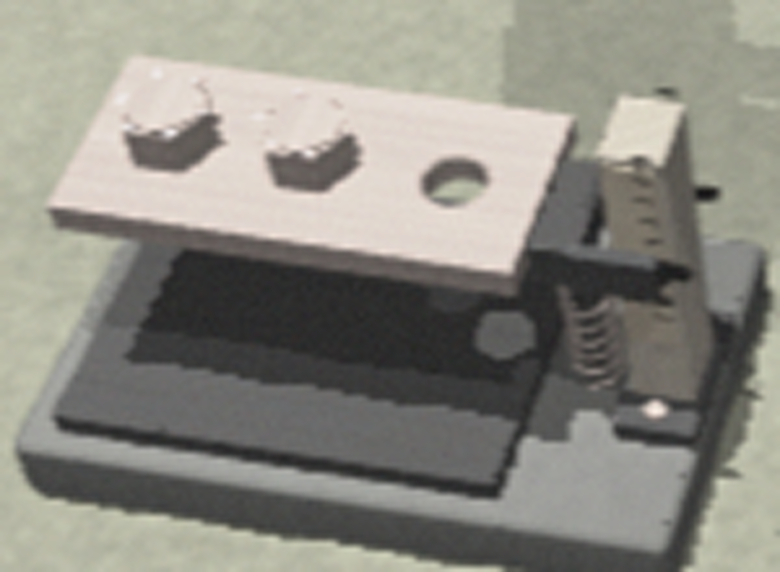

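Two bolts hang fully down, and the pan reads about 31 mm. I'll back the arm off and check that against references of known height: bench, base and column top.

Emit:
{"name": "servo_tool", "arguments": {
  "deltas": [
    {"dx":0.8,"dy":-0.8,"dz":-0.2,"ax":0,"ay":0,"az":0,"hand":60},
    {"dx":1.2,"dy":-1.2,"dz":-0.5,"ax":0,"ay":0,"az":0,"hand":60},
    {"dx":1.5,"dy":-1.5,"dz":-0.8,"ax":0,"ay":0,"az":0,"hand":60},
    {"dx":1.5,"dy":-1.5,"dz":-1.0,"ax":0,"ay":0,"az":0,"hand":60},
    {"dx":1.5,"dy":-1.5,"dz":-1.0,"ax":0,"ay":0,"az":0,"hand":60}
  ]
}}

```text
clock: 22.0
tool_pos: [0.4444, 0.0698, 0.3274]
eef_rot: [0.771, 0.637, 0.001, 0.001]
contact_force: [-0.6, -0.2, 0.2]
opening: 0.681
```

Run:
```python
from h import *
print(r.get_state()['clock'],r.get_state()['tool_pos'],r.get_state()['contact_force'])
for n in("scene","top"):
    p,d=eyes.snapshot(n); cv2.imwrite(f"pics/end_{n}.png",p[:,:,::-1]); W=world(n,d).reshape(-1,3)
    def med(xy,rad,lo,hi):
        k=W[(np.hypot(W[:,0]-xy[0],W[:,1]-xy[1])<rad)&(W[:,2]>lo)&(W[:,2]<hi)]; return len(k),(round(float(np.median(k[:,2])),5) if len(k) else 0)
    print(n,"pan",[med(x,.008,.1,.137) for x in [(.515,-.135),(.495,-.24),(.545,-.235),(.53,-.28)]])
    # column at ~71mm beyond hole c
    u=np.array([np.cos(np.radians(79.47)),np.sin(np.radians(79.47))]); c=np.array([.5074,-.2679])+.175*u
    print("col top(168)",med(c,.009,.15,.18),"heads(pan+18)",med((.5169,-.2174),.010,.138,.16),med((.5074,-.2679),.010,.138,.16))
    print("base(32)",med(c+[-.055,.01],.01,.02,.045),med(c+[.05,-.01],.01,.02,.045),"table",med((.42,-.08),.02,-.02,.02),med((.60,-.30),.02,-.02,.02))
    if n=="scene": crop(p,200,180,245,255,8,"pics/ptr.png")
```

```text
22.0 [0.44441121 0.06979168 0.32743926] [-0.61755633 -0.16399152  0.15209199]
scene pan [(45, 0.12827), (21, 0.12969), (58, 0.12822), (42, 0.12893)]
col top(168) (59, 0.16893) heads(pan+18) (68, 0.14814) (69, 0.14798)
base(32) (45, 0.03257) (72, 0.03295) table (192, 0.00075) (278, 0.00082)
top pan [(73, 0.12816), (71, 0.12825), (68, 0.12848), (69, 0.12831)]
col top(168) (98, 0.16805) heads(pan+18) (114, 0.14713) (111, 0.14693)
base(32) (85, 0.03215) (82, 0.03212) table (320, -0.00018) (288, -3e-05)
```

View pics/ptr.png

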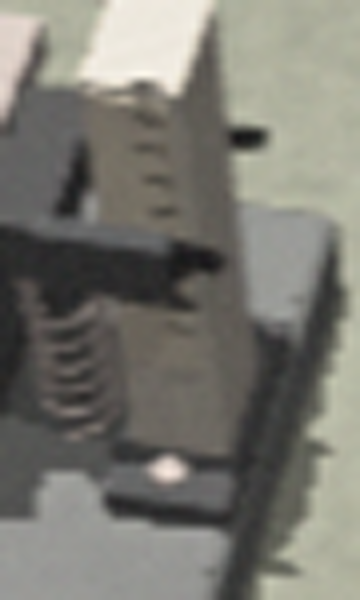

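View pics/end_scene.png

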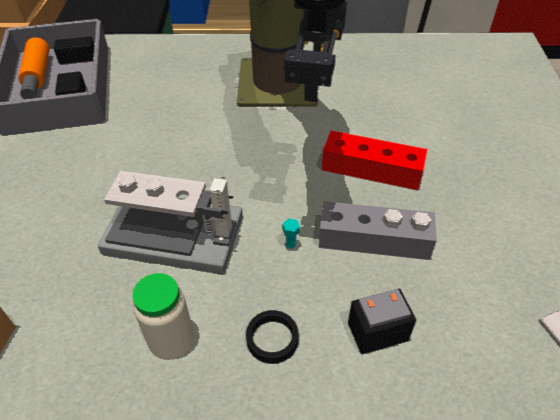

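The column top reads 168.05 mm against a known 168, so the top view is trustworthy. It puts the pan at 128.3 mm, sunk about 31.7 mm and inside the band. The head tops stand about 18.7 mm above the pan (18 when seated), so both bolts are fully down. The other two bolts are in the rack, the bystanders look unmoved, and the arm is clear. Handing in.

```bash
python3 -c "
from plant import r
print(r.finish_job())"
```

```text
the job is handed in; nothing more can be done
None
```

I hung two hex bolts in the scale pan, in the far hole and the middle hole, and handed the job in at about 22 s. The hand-in reports no verdict.

- **Pan:** it stands about 31.7 mm down, inside the 30–41.5 mm band. That is the top-view depth reading; the column top reads 168.05 mm against its true 168 mm.
- **Lowering:** I lowered each bolt until the spring carried almost all its weight, then opened the fingers.
- **Bolts:** both heads stand about 18–19 mm above the pan face, so both bolts are fully down and look upright. The other two bolts are still in the rack.
- **Bench:** the canister, battery, tape roll, turquoise bolt and red rack look unmoved in the last picture, and the arm stands clear.

**Disagreements and refusals:**
- The two cameras differ by about 1 mm in height and up to 3 mm sideways. The scene camera reads about 0.8 mm high on the bench and base; uncorrected, it would put the pan at about 31.3 mm, still in the band.
- I could not read the pointer itself against the black lines, because the image is too coarse there.
- The first move call was refused for missing fields, before anything had moved.

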